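Clamp the glued-up blank in the bench screw press

TASK

Lay the long glued-up wooden blank flat on the base of the small screw press, crosswise and centred under the pad. Then screw the press's knurled knob down (clockwise from above), letting go and regripping as often as needed, until the pad meets the blank, and give it a good quarter turn more so that it is clamped. Leave the short offcut and everything else on the bench where it is.

Things in the scene. Friction and masses are not known exactly. Their poses are not given: they have to be found in the camera images.
- press: Grey steel C-frame press, fixed, left or right on the bench. Origin: underside of base, below the screw axis, on the 3 mm mat. x points from the open front to the column, y across, z up. Base 15 mm thick, x -45 to 105, y -55 to 55 mm. Column x 65 to 100, y -20 to 20, to 87 mm up. Arm x -25 to 100, y -17 to 17, 85 to 113 mm up. Throat open at front and both sides.
- press_seat (a point): Point on the top of the press base plate straight below the screw axis, 15 mm above the press origin; axes as the press. The blank's middle belongs here, with its length along y (either way round).
- press_grip (a point): Centre (at half height) of the knurled round aluminium knob on top of the screw: 40 mm diameter, 26 mm high, axis vertical. It turns with the knob and sinks 8 mm per turn; 163 mm above the press origin at joint value 0. A 14 mm steel spindle joins it to the arm below.
- press_knob (a joint): Turn of the knob in rad: 0 with the pad highest, growing clockwise seen from above, which lowers the pad 8 mm per turn. Pad's underside is 37 mm above the base at 0; it meets the 22 mm high blank at 11.8; end stop at 15.7. Starts between 2.3 and 5.5. Light friction (0.05 N m); stays where it is left.
- press_pad: Round steel pressure pad under the press's screw, 40 mm diameter, 12 mm thick; origin at the centre of its underside. It does not rotate; it is sprung on the end of the screw (5 N per mm, up to 8 mm travel).
- blank: The long glued-up blank: two hardwood slats glued face to face, a plain bar 190 mm long, 32 mm wide, 22 mm high, about 0.1 kg, loose, lying on the stone slab. Origin: centre of its underside; its length lies along its own y, z up.
- slab: Pale stone slab, fixed, 220 mm (its x) by 180 mm (its y) by 15 mm thick, lying on the mat; origin at the centre of its underside.
- offcut: Bystander: short offcut of the same bar, 90 mm long (its y), 32 mm wide, 22 mm high, loose on the slab beside the blank. Origin: centre of its underside.
- glue: Bystander: white glue bottle with a black nozzle, 44 mm diameter, 117 mm high, between slab and press. Origin: centre of its underside.
- brushcup: Bystander: clear cup with brushes standing in it, 60 mm rim, 85 mm high, brush ends up to 149 mm high and 21 mm from its axis. Between slab and press. Origin: centre of its underside.
- battery: Bystander: black battery pack 75 x 115 (y) x 58 mm high, at the far side of the mat. Origin: centre of its underside.
- sandblock: Bystander: sanding block 45 x 90 (y) x 40 mm high, on the robot's side of the mat. Origin: centre of its underside.
- jug: Bystander: white square canister 88 x 88 mm, 199 mm high with its black cap, at the far side. Origin: centre of its underside.
- tin: Bystander: round metal tin 71 mm diameter, 31 mm high, at the far side. Origin: centre of its underside.
There are look-alikes about, which are no part of the job. Leave any purple look-alike of the press alone.

How it is judged:
By the outcome, as a careful person would: the job done as asked, in the order asked, and still so for the second after the job is handed in, with the robot touching nothing.
It also fails if it takes over 72 s, if anything falls off the work surface, if the arm or the gripper's body presses on something with over 40 N, if the wrist force passes 120 N, or if a joint passes its speed limit or range.

ROBOT

A 6-joint arm with a two-finger parallel gripper is mounted at the origin on the work surface. World frame = base frame: x ahead of the robot, y to its left, z up, the work surface at z = 0. Lengths are in m, angles in rad, forces in N, time in s.
With the tool pointing down it reaches from about 0.4 to 0.825 m from the base axis. Payload 7 kg.
Tool frame: the origin (TCP) lies on the centre line of the jaws, within the pads' length; the fingertips stand 22 mm ahead of it and the grasp point (between the pads) lies 3 mm ahead of it (arm.tcp_to_tips is the distance from the TCP to the fingertips, in m); z points along the fingers, y is the line along which they close (so a half turn about z gives the same grasp; the last joint's range is limited). The gripper opens to 88 mm and grips with 3 to 60 N. Pads are 19 mm wide; open, the fingers measure 130 mm over their backs; the gripper's body (78 mm by 193 mm) begins 47 mm behind the grasp point.
Start: joints at [-1.013, 0.359, 0.012, 0, -1.224, -0.288], TCP at [0.18, -0.651, 0.249] pointing down, gripper open.
Joint ranges: [-3.07, 3.07], [-1.43, 2.12], [-1.02, 1.25], [-3.03, 1.67], [-3.05, -0], [-3.03, 3.03]. Speed limits (rad/s): [2.39, 2.39, 3.01, 3.14, 3.14, 3.14].

INTERFACE

Orientations are given as [roll, pitch, yaw] about the fixed x, y, z axes, in that order (R = Rz(yaw) Ry(pitch) Rx(roll)).
In Python, from station import arm gives the robot as it stands.
- The arm moves only by the tool jog_arm, never from a script. Its argument "targets" is a list of rows, each an object of numbers: "dx", "dy", "dz": the shift along the tool's x, y, z in mm; "rx", "ry", "rz": the turn, a rotation vector about the tool's x, y, z in rad; "gripper": the closure, from 0 (fully open) to 1 (shut). In form: [{"dx": .., "dy": .., "dz": .., "rx": .., "ry": .., "rz": .., "gripper": ..}, ...]. A call has exactly 8 rows; each row is the pose to reach, as a shift and turn from the pose commanded when the call began, along the tool's axes at that moment; what a row does not reach only later rows make up. A row lasts 1/12 s, in which the tool goes at most 41.7 mm and 7.16 degrees, less where a joint would pass 70% of its speed; a pose out of reach is approached as far as the arm can. A call with a gripper value outside its range is refused whole. The fingers move at their own pace and stop on an object; "force" is the grip in N (left out, the last holds). Time passes only in rows, so rows that repeat a pose let the fingers close, or fill a call up. It gives the time, the measured TCP pose, the force, the opening and the grip force at its end, in the units of the state.
- arm.get_state(): the state, without advancing time (a new reading comes with each control period).
- arm.grab_frame(name): name is "scene" or "top" or "wrist"; returns a dict with "frame" (384x512x3 uint8, red, green, blue), "z_map" (384x512 float32, m along the optical axis (not along the pixel's ray), 0 where there is no reading), "fx", "fy", "cx", "cy" (pixels), "view" (4x4, takes a point from world to camera coordinates). Camera axes: x right, y down, z forward; pixel columns grow to the right and rows downward; lengths in m; the calibration is good to about 2 mm. A picture is of the moment at which its call begins.
- arm.job_done(): hands the job in; it is judged then, once.
The state is a dict: "t": time; "q": joint angles; "qd": joint speeds; "joint_efforts": joint torques, N m; "eef_pos": TCP position; "ee_rot": TCP orientation; "force": force on the tool from outside, world axes, zero at the start; "moment": the same for the moment, N m; "width": finger opening in m; "gripper_force": force on a finger pad.
Only numpy, scipy, OpenCV 4.12 (cv2) and the standard library are available. Lean on these libraries where they do the work, as an engineer would, in place of code of your own. Each camera call takes 0.05 s, during which the arm holds its last target. There are 200 camera calls.

## Working session

There is one attempt and no reset: what is moved stays moved. The work goes in short steps, Python scripts to look and compute and a tool call to move; the robot and the scene stay as the last step left them, time stands still between calls to the robot, and variables do not carry over. Pictures are saved under pics/ and viewed, at most 10 in all, crops included, and the job is handed in when it is done.

Besides the shell and the picture viewer there is one more tool, called after "Request:" as name([rows], argument=value, ...), one row to a line, values as JSON. jog_arm: Moves the arm, as the interface text tells. Its arguments: {"type":"object","properties":{"targets":{"type":"array","items":{"type":"object","properties":{"dx":{"type":"number"},"dy":{"type":"number"},"dz":{"type":"number"},"rx":{"type":"number"},"ry":{"type":"number"},"rz":{"type":"number"},"gripper":{"type":"number"}}}},"force":{"type":"number"}},"required":["targets"]}

```bash
mkdir -p pics
cat > h.py <<'E'
import numpy as np,cv2
from station import arm
from scipy.spatial.transform import Rotation as R
def grab(n,f):
    g=arm.grab_frame(n); np.savez('pics/'+f+'.npz',**g)
    cv2.imwrite('pics/'+f+'.png',g['frame'][:,:,::-1]); return g
def load(f): return dict(np.load('pics/'+f+'.npz'))
def cloud(g):
    z=g['z_map']; v,u=np.mgrid[:z.shape[0],:z.shape[1]]
    p=np.stack([(u-g['cx'])/g['fx']*z,(v-g['cy'])/g['fy']*z,z],-1)
    T=np.linalg.inv(g['view']); return p@T[:3,:3].T+T[:3,3]
E
python3 - <<'E'
from h import *
s=arm.get_state(); print(s)
a=grab('top','top1');b=grab('scene','sc1')
im=np.vstack([cv2.resize(a['frame'],(400,300)),cv2.resize(b['frame'],(400,300))])
cv2.imwrite('pics/t1b.png',cv2.resize(a['frame'][:,:,::-1],(800,600)))
E
ls
```

```text
{'t': 0.0, 'q': array([-1.01289090e+00,  3.59378196e-01,  1.10498223e-02, -3.49800211e-04,
       -1.22409790e+00, -2.88085119e-01]), 'qd': array([-0.00052224,  0.00012958, -0.00073815, -0.00120078,  0.00058435,
       -0.00218246]), 'joint_efforts': array([-2.72672478e-04, -5.82712984e+01,  2.93045300e+01,  6.99709922e+00,
        6.59348574e-03, -1.61590774e-04]), 'eef_pos': array([ 0.17977005, -0.65014521,  0.24762441]), 'ee_rot': array([ 3.13993644e+00, -1.47857191e-04, -2.87189135e+00]), 'force': array([0.37769696, 0.34874472, 0.64775152]), 'moment': array([-0.03094162,  0.01679963, -0.03550157]), 'gripper_force': 0.0, 'width': 0.08770350383898343}
h.py
pics
```

View pics/t1b.png

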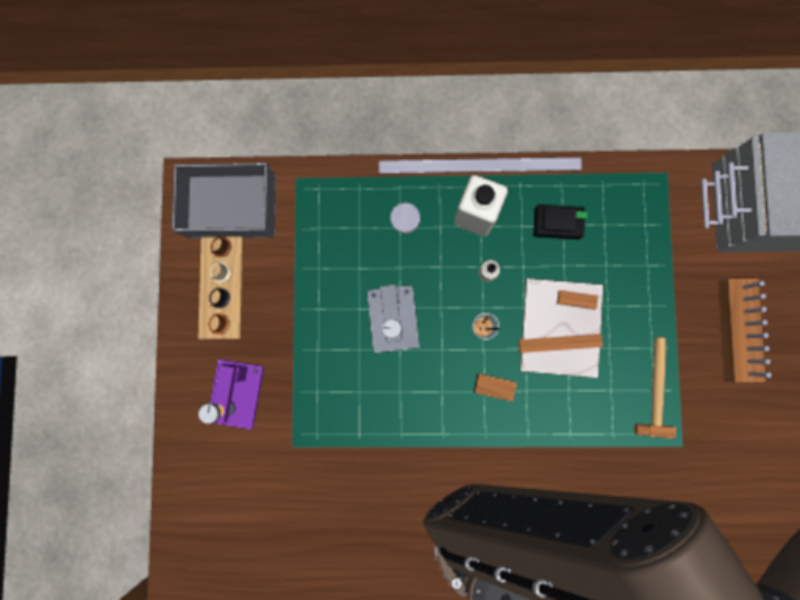

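View pics/sc1.png

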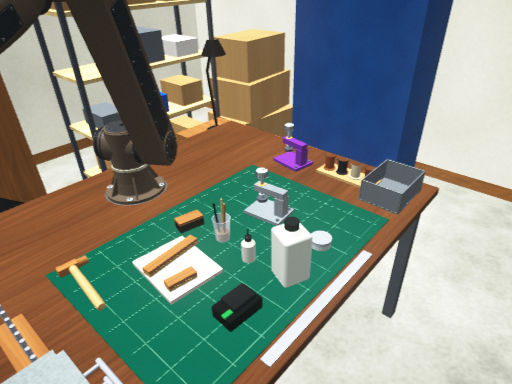

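Top view (800×600): the long bar lies at about (561,343), the offcut at (578,299), and the sanding block at (496,387). The hammer handle at (660,395) is also long and wooden. The grey press is at (393,320) with its knob at (392,328), and the purple look-alike is at (235,395). I choose the long bar on the slab and the grey press, and will check both in a crop.

Run:
```python
from h import *
g=load('top1');P=cloud(g)
im=g['frame'][:,:,::-1]
c=im[165:265,215:405]; cv2.imwrite('pics/c1.png',cv2.resize(c,(798,420),interpolation=cv2.INTER_CUBIC))
def at(u,v): return P[int(v*.64),int(u*.64)].round(3)
for n,u,v in [('blankL',527,344),('blankR',597,341),('off',578,299),('slab',565,365),('knob',392,328),('base',410,310),('mat',450,380),('purpleknob',208,413),('glue',490,269),('cup',486,326),('sand',496,387),('tin',405,217),('jug',484,195),('bat',560,222),('hammer',660,390)]: print(n,at(u,v))
def rect(m,lab):
    n,l,s,cen=cv2.connectedComponentsWithStats(m.astype('uint8'))
    for i in range(1,n):
        if s[i,4]>60:
            q=P[l==i]; r=cv2.minAreaRect((q[:,:2]*1000).astype(np.float32)); print(lab,s[i,4],cen[i].round(),np.round(r[0]),np.round(r[1]),round(r[2],1),'z',np.median(q[:,2]).round(4))
Z=P[:,:,2]; roi=np.zeros(Z.shape,bool); roi[115:285,190:430]=1
rect(roi&(Z>.032)&(Z<.05),'bar')
rect(roi&(Z>.011)&(Z<.025),'plate')
rect(roi&(Z>.1)&(Z<.125),'arm')
rect(roi&(Z>.14)&(Z<.2),'knob')
```

```text
blankL [ 0.472 -0.099  0.036]
blankR [ 0.478 -0.26   0.043]
off [ 0.577 -0.218  0.039]
slab [ 0.424 -0.19   0.014]
knob [0.509 0.214 0.171]
base [0.557 0.175 0.012]
mat [0.388 0.079 0.003]
purpleknob [0.33  0.601 0.174]
glue [ 0.643 -0.009  0.088]
cup [ 0.517 -0.005  0.04 ]
sand [ 0.375 -0.023  0.043]
tin [0.783 0.185 0.033]
jug [0.786 0.016 0.203]
bat [ 0.757 -0.18   0.056]
hammer [ 0.365 -0.406  0.025]
bar 166 [259. 138.] [780. 183.] [66. 64.] 0.2 z 0.0345
bar 310 [359. 142.] [ 767. -187.] [117.  76.] 86.4 z 0.0422
bar 223 [370. 191.] [ 578. -222.] [92. 33.] 80.3 z 0.0395
bar 91 [310. 208.] [516.  -1.] [46. 44.] 57.6 z 0.0354
bar 463 [359. 219.] [ 476. -179.] [ 32. 192.] 3.8 z 0.0392
bar 313 [317. 247.] [374. -25.] [91. 45.] 76.7 z 0.0422
plate 1445 [358. 198.] [ 551. -191.] [181. 144.] 85.0 z 0.0173
plate 777 [252. 205.] [538. 215.] [150. 110.] 6.2 z 0.0172
plate 209 [418. 249.] [ 369. -401.] [ 54. 229.] 74.7 z 0.0212
plate 738 [360. 231.] [ 432. -180.] [184.  66.] 89.4 z 0.0174
arm 219 [250. 193.] [565. 218.] [84. 34.] 6.1 z 0.1149
knob 532 [309. 129.] [789.  11.] [88. 87.] 67.4 z 0.1669
knob 118 [251. 210.] [507. 212.] [37. 37.] 89.1 z 0.1712
```

View pics/c1.png

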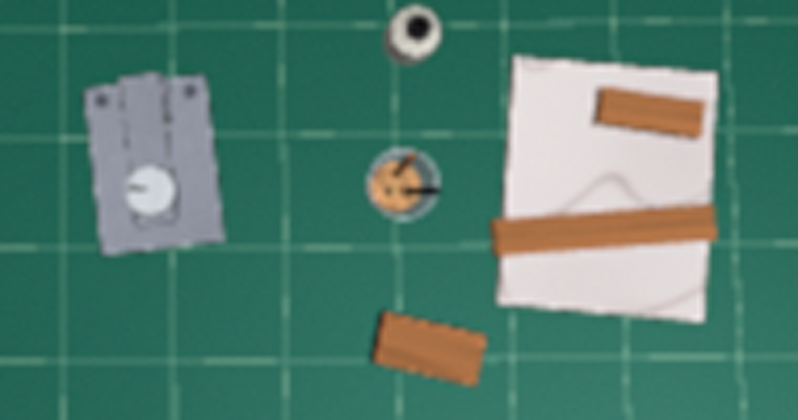

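The crop confirms the choice: the long two-slat bar across the slab, centred at crop (605,230), and the grey press with its round knob at (151,190). The offcut (650,112) and sanding block (430,350) are clearly shorter. The measured sizes match: blank 192×32 mm, base 150×110 mm, knob 37 mm. I'll grip the blank about 72 mm from its middle, near its −y end.

```bash
cat >> h.py <<'E'
def go(x,y,z,yaw):
    "tool-axis move (mm, rad) to world TCP target, tool down, yaw deg"
    s=arm.get_state(); R0=R.from_euler('xyz',s['ee_rot']); Rt=R.from_euler('xyz',[np.pi,0,np.radians(yaw)])
    d=R0.inv().apply(np.array([x,y,z])-s['eef_pos'])*1000
    print('t',round(s['t'],2),'pos',s['eef_pos'].round(4),'rot',np.degrees(s['ee_rot']).round(2),'q',s['q'].round(2),'F',s['force'].round(1),'M',s['moment'].round(2),'w',round(s['width'],4),'gf',round(s['gripper_force'],1))
    print('->',[x,y,z,yaw],'d',d.round(1),'r',(R0.inv()*Rt).as_rotvec().round(3))
E
python3 - <<'E'
from h import *
a=np.radians(3.8); print(.476+.072*np.sin(a),-.179-.072*np.cos(a))
go(.481,-.251,.12,-86.2)
E
```

```text
0.4807717208288 -0.2508417057170276
t 0.1 pos [ 0.1798 -0.6502  0.2477] rot [ 1.7991e+02 -1.0000e-02 -1.6455e+02] q [-1.01  0.36  0.01 -0.   -1.22 -0.29] F [-0.  -0.3 -0.4] M [ 0.02 -0.   -0.01] w 0.0873 gf 0.0
-> [0.481, -0.251, 0.12, -86.2] d [-396.7  304.3  128.1] r [ 1.000e-03  1.000e-03 -1.367e+00]
```

Request:
jog_arm([
  {"dx":-40,"dy":30,"dz":0,"rz":-0.12,"gripper":0},
  {"dx":-72,"dy":55,"dz":5,"rz":-0.24,"gripper":0},
  {"dx":-104,"dy":80,"dz":10,"rz":-0.36,"gripper":0.2},
  {"dx":-136,"dy":104,"dz":15,"rz":-0.48,"gripper":0.3},
  {"dx":-168,"dy":129,"dz":20,"rz":-0.6,"gripper":0.3},
  {"dx":-200,"dy":154,"dz":25,"rz":-0.72,"gripper":0.3},
  {"dx":-232,"dy":178,"dz":30,"rz":-0.84,"gripper":0.3},
  {"dx":-260,"dy":200,"dz":35,"rz":-0.95,"gripper":0.3},
])

```text
invalid input at $.targets[0]: expected keys dx, dy, dz, rx, ry, rz, gripper
```

```bash
python3 -c "
from h import *
go(.481,-.251,.12,-86.2)"
```

```text
t 0.1 pos [ 0.1798 -0.6502  0.2477] rot [ 1.7991e+02 -1.0000e-02 -1.6455e+02] q [-1.01  0.36  0.01 -0.   -1.22 -0.29] F [-0.  -0.3 -0.4] M [ 0.02 -0.   -0.01] w 0.0873 gf 0.0
-> [0.481, -0.251, 0.12, -86.2] d [-396.7  304.3  128.1] r [ 1.000e-03  1.000e-03 -1.367e+00]
```

Request:
jog_arm([
  {"dx":-32,"dy":25,"dz":0,"rx":0,"ry":0,"rz":-0.12,"gripper":0},
  {"dx":-64,"dy":50,"dz":5,"rx":0,"ry":0,"rz":-0.24,"gripper":0},
  {"dx":-96,"dy":75,"dz":10,"rx":0,"ry":0,"rz":-0.36,"gripper":0.2},
  {"dx":-128,"dy":98,"dz":15,"rx":0,"ry":0,"rz":-0.48,"gripper":0.3},
  {"dx":-160,"dy":123,"dz":20,"rx":0,"ry":0,"rz":-0.6,"gripper":0.3},
  {"dx":-192,"dy":147,"dz":25,"rx":0,"ry":0,"rz":-0.72,"gripper":0.3},
  {"dx":-224,"dy":172,"dz":30,"rx":0,"ry":0,"rz":-0.84,"gripper":0.3},
  {"dx":-256,"dy":196,"dz":35,"rx":0,"ry":0,"rz":-0.96,"gripper":0.3},
])

```text
t: 0.77
eef_pos: [0.375, -0.3915, 0.2132]
ee_rot: [3.141, 0.0, -1.906]
force: [0.6, -0.2, 0.0]
width: 0.0617
gripper_force: 0.0
```

```bash
python3 -c "
from h import *
go(.481,-.251,.12,-86.2)"
```

```text
t 0.77 pos [ 0.375  -0.3915  0.2132] rot [ 1.7999e+02  1.0000e-02 -1.0921e+02] q [-0.45  0.17 -0.33 -0.   -1.07  0.11] F [ 0.6 -0.2  0. ] M [-0.04 -0.07 -0.03] w 0.0617 gf 0.0
-> [0.481, -0.251, 0.12, -86.2] d [-167.6  -53.9   93.3] r [ 0.     0.    -0.402]
```

Request:
jog_arm([
  {"dx":-30,"dy":-10,"dz":5,"rx":0,"ry":0,"rz":-0.1,"gripper":0.3},
  {"dx":-60,"dy":-20,"dz":20,"rx":0,"ry":0,"rz":-0.2,"gripper":0.3},
  {"dx":-95,"dy":-30,"dz":35,"rx":0,"ry":0,"rz":-0.3,"gripper":0.3},
  {"dx":-130,"dy":-42,"dz":55,"rx":0,"ry":0,"rz":-0.4,"gripper":0.3},
  {"dx":-155,"dy":-50,"dz":75,"rx":0,"ry":0,"rz":-0.402,"gripper":0.3},
  {"dx":-168,"dy":-54,"dz":93,"rx":0,"ry":0,"rz":-0.402,"gripper":0.3},
  {"dx":-168,"dy":-54,"dz":93,"rx":0,"ry":0,"rz":-0.402,"gripper":0.3},
  {"dx":-168,"dy":-54,"dz":93,"rx":0,"ry":0,"rz":-0.402,"gripper":0.3},
])

```text
t: 1.43
eef_pos: [0.481, -0.2525, 0.1195]
ee_rot: [3.139, 0.001, -1.508]
force: [0.1, -0.1, 0.3]
width: 0.0615
gripper_force: 0.0
```

```bash
python3 -c "
from h import *
go(.481,-.251,.0425,-86.2)
g=grab('wrist','w1');P=cloud(g);Z=P[:,:,2]
m=((Z>.03)&(Z<.05)).astype('uint8')
n,l,s,c=cv2.connectedComponentsWithStats(m)
for i in range(1,n):
  if s[i,4]>500:
    q=P[l==i]; print(s[i],c[i].round(),[np.round(x,1) for x in cv2.minAreaRect((q[:,:2]*1000).astype(np.float32))],np.median(q[:,2]))
"
```

```text
t 1.43 pos [ 0.481  -0.2525  0.1195] rot [ 1.7983e+02  3.0000e-02 -8.6400e+01] q [-0.12  0.27 -0.45  0.   -0.86  0.19] F [ 0.1 -0.1  0.3] M [-0.01  0.12 -0.03] w 0.0615 gf 0.0
-> [0.481, -0.251, 0.0425, -86.2] d [-1.4 -0.3 77. ] r [ 0.003  0.001 -0.004]
[ 117  183   50   75 2544] [141. 215.] [array([ 572.5, -234.5]), array([57.8, 32.8]), np.float64(80.7)] 0.03890531494746201
[ 239  186   42   87 3458] [259. 228.] [array([ 476.6, -231.9]), array([32.1, 74.2]), np.float64(3.8)] 0.03895151318145583
[ 241  300   37   28 1009] [259. 313.] [array([ 471.4, -153.4]), array([31.8, 30.7]), np.float64(4.6)] 0.03905589198904344
```

View pics/w1.png

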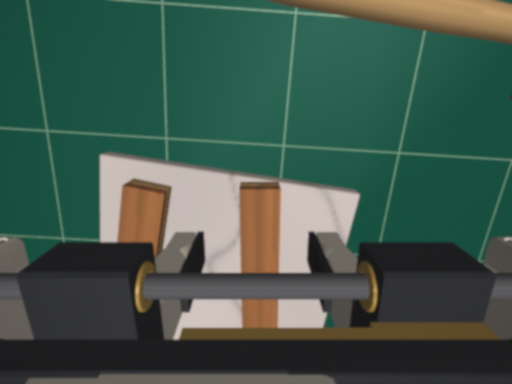

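Wrist view: the bar is midway between the open fingers. Its end is at (260,184), with the offcut to the left at (145,210), well clear of the fingers. The bar axis is at x≈0.478 here, so I'll shift 3 mm and go down.

Request:
jog_arm([
  {"dx":-4,"dy":-3,"dz":25,"rx":0.003,"ry":0,"rz":-0.004,"gripper":0.3},
  {"dx":-4,"dy":-3,"dz":50,"rx":0.003,"ry":0,"rz":-0.004,"gripper":0.3},
  {"dx":-4,"dy":-3,"dz":68,"rx":0.003,"ry":0,"rz":-0.004,"gripper":0.3},
  {"dx":-4,"dy":-3,"dz":77,"rx":0.003,"ry":0,"rz":-0.004,"gripper":0.3},
  {"dx":-4,"dy":-3,"dz":77,"rx":0.003,"ry":0,"rz":-0.004,"gripper":0.4},
  {"dx":-4,"dy":-3,"dz":77,"rx":0.003,"ry":0,"rz":-0.004,"gripper":0.7},
  {"dx":-4,"dy":-3,"dz":77,"rx":0.003,"ry":0,"rz":-0.004,"gripper":1},
  {"dx":-4,"dy":-3,"dz":77,"rx":0.003,"ry":0,"rz":-0.004,"gripper":1},
], force=60)

```text
t: 2.15
eef_pos: [0.485, -0.2494, 0.045]
ee_rot: [-3.136, -0.001, -1.506]
force: [-0.3, 0.1, -0.4]
width: 0.0402
gripper_force: 0.3
```

```bash
python3 -c "
from h import *
go(.478,-.248,.20,-86.2)"
```

```text
t 2.15 pos [ 0.485  -0.2494  0.045 ] rot [-1.797e+02 -3.000e-02 -8.629e+01] q [-0.12  0.37 -0.52 -0.   -0.68  0.18] F [-0.3  0.1 -0.4] M [-0.08  0.4  -0.02] w 0.0402 gf 0.3
-> [0.478, -0.248, 0.2, -86.2] d [  -1.8    6.1 -155. ] r [-0.005 -0.001 -0.001]
```

Request:
jog_arm([
  {"dx":-1,"dy":3,"dz":1,"rx":-0.005,"ry":0,"rz":0,"gripper":0.4},
  {"dx":-1,"dy":6,"dz":2,"rx":-0.005,"ry":0,"rz":0,"gripper":0.4},
  {"dx":-1,"dy":6,"dz":2,"rx":-0.005,"ry":0,"rz":0,"gripper":0.5},
  {"dx":-1,"dy":6,"dz":2,"rx":-0.005,"ry":0,"rz":0,"gripper":1},
  {"dx":-1,"dy":6,"dz":2,"rx":-0.005,"ry":0,"rz":0,"gripper":1},
  {"dx":-1,"dy":6,"dz":2,"rx":-0.005,"ry":0,"rz":0,"gripper":1},
  {"dx":-1,"dy":6,"dz":2,"rx":-0.005,"ry":0,"rz":0,"gripper":1},
  {"dx":-1,"dy":6,"dz":2,"rx":-0.005,"ry":0,"rz":0,"gripper":1},
], force=60)

```text
t: 2.82
eef_pos: [0.4784, -0.2484, 0.0417]
ee_rot: [3.14, -0.0, -1.506]
force: [-0.7, 0.7, 1.6]
width: 0.0311
gripper_force: 60.0
```

```bash
python3 -c "
from h import *
go(.478,-.248,.21,-86.2)"
```

```text
t 2.82 pos [ 0.4784 -0.2484  0.0417] rot [ 1.7991e+02 -1.0000e-02 -8.6260e+01] q [-0.11  0.37 -0.53  0.   -0.67  0.18] F [-0.7  0.7  1.6] M [0.16 0.1  0.09] w 0.0311 gf 60.0
-> [0.478, -0.248, 0.21, -86.2] d [  -0.4    0.7 -168.3] r [ 0.002 -0.    -0.001]
```

Request:
jog_arm([
  {"dx":0,"dy":0,"dz":-10,"rx":0,"ry":0,"rz":0,"gripper":1},
  {"dx":0,"dy":0,"dz":-35,"rx":0,"ry":0,"rz":0,"gripper":1},
  {"dx":0,"dy":0,"dz":-60,"rx":0,"ry":0,"rz":0,"gripper":1},
  {"dx":0,"dy":0,"dz":-90,"rx":0,"ry":0,"rz":0,"gripper":1},
  {"dx":0,"dy":0,"dz":-120,"rx":0,"ry":0,"rz":0,"gripper":1},
  {"dx":0,"dy":0,"dz":-145,"rx":0,"ry":0,"rz":0,"gripper":1},
  {"dx":0,"dy":0,"dz":-160,"rx":0,"ry":0,"rz":0,"gripper":1},
  {"dx":0,"dy":0,"dz":-160,"rx":0,"ry":0,"rz":0,"gripper":1},
])

```text
t: 3.48
eef_pos: [0.4801, -0.2489, 0.2062]
ee_rot: [-3.137, -0.002, -1.505]
force: [0.0, -0.1, -0.3]
width: 0.0315
gripper_force: 60.0
```

```bash
python3 -c "
from h import *
go(.445,.140,.2,-83.8)
for nm in ['top']:
  g=grab(nm,nm+'2');P=cloud(g);Z=P[:,:,2]
  m=((Z>.15)&(Z<.215)&(P[:,:,1]>-.30)&(P[:,:,1]<-.03)&(abs(P[:,:,0]-.475)<.06)).astype('uint8')
  n,l,s,c=cv2.connectedComponentsWithStats(m)
  for i in range(1,n):
    if s[i,4]>50:
      q=P[l==i]; print(s[i],[np.round(x,1) for x in cv2.minAreaRect((q[:,:2]*1000).astype(np.float32))],np.median(q[:,2]), q[np.argmax(q[:,1])], q[np.argmin(q[:,1])])
cv2.imwrite('pics/t2c.png',cv2.resize(g['frame'][165:300,215:405,::-1],(760,540)))
"
```

```text
t 3.48 pos [ 0.4801 -0.2489  0.2062] rot [-1.7975e+02 -1.2000e-01 -8.6250e+01] q [-0.11  0.17 -0.35  0.   -1.05  0.18] F [ 0.  -0.1 -0.3] M [-0.07 -0.01  0.04] w 0.0315 gf 60.0
-> [0.445, 0.14, 0.2, -83.8] d [-390.4    9.6    5.3] r [-0.004 -0.002 -0.043]
```

View pics/t2c.png

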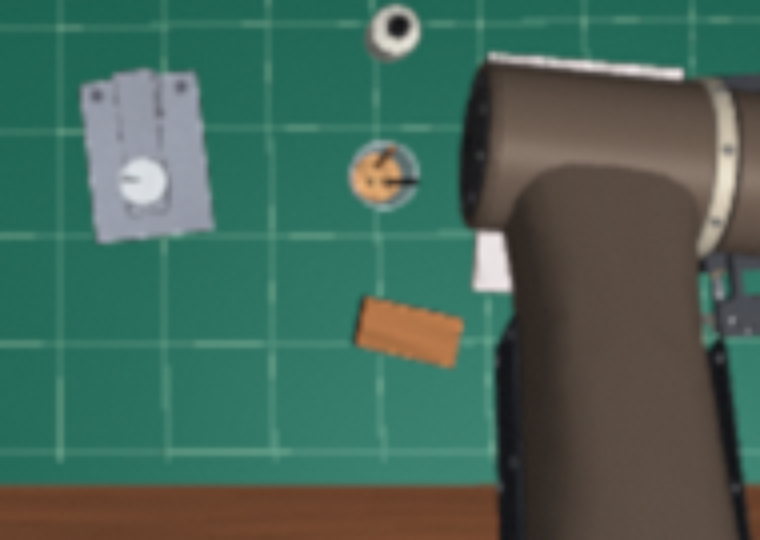

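The picture shows the wrist link offset to the left (+y) of the gripper, at crop (600,130), so it hides the bar. At the press it could end up over the knob, so I'll check its height.

```bash
python3 -c "
from h import *
P=cloud(load('top2'));Z=P[:,:,2]
m=(Z>.23)&(P[:,:,0]>.3)
q=P[m]
for y0 in np.arange(-.34,.02,.03):
  k=q[abs(q[:,1]-y0)<.015]
  if len(k): print(round(y0,2),'x',k[:,0].min().round(3),k[:,0].max().round(3),'z',k[:,2].min().round(3),k[:,2].max().round(3))
g=grab('scene','sc2');P=cloud(g);Z=P[:,:,2]
m=(Z>.15)&(P[:,:,0]>.35)&(P[:,:,0]<.7)&(P[:,:,1]>-.4)&(P[:,:,1]<.08)
q=P[m]
for y0 in np.arange(-.34,.08,.03):
  k=q[abs(q[:,1]-y0)<.015]
  if len(k): print('s',round(y0,2),'x',k[:,0].min().round(3),k[:,0].max().round(3),'z',np.percentile(k[:,2],[0,5,50,100]).round(3))
cv2.imwrite('pics/s2c.png',cv2.resize(g['frame'][60:300,60:380,::-1],(800,600)))
"
```

```text
-0.31 x 0.467 0.489 z 0.62 0.621
-0.28 x 0.388 0.581 z 0.263 0.628
-0.25 x 0.386 0.578 z 0.27 0.629
-0.22 x 0.385 0.578 z 0.253 0.629
-0.19 x 0.44 0.533 z 0.56 0.626
-0.16 x 0.444 0.537 z 0.564 0.61
-0.13 x 0.447 0.545 z 0.56 0.614
-0.1 x 0.3 0.547 z 0.571 0.7
-0.07 x 0.3 0.549 z 0.572 0.737
-0.04 x 0.3 0.552 z 0.567 0.741
-0.01 x 0.3 0.557 z 0.543 0.74
0.02 x 0.3 0.547 z 0.524 0.725
s -0.31 x 0.391 0.505 z [0.252 0.396 0.539 0.621]
s -0.28 x 0.384 0.579 z [0.179 0.26  0.442 0.625]
s -0.25 x 0.384 0.579 z [0.179 0.204 0.449 0.625]
s -0.22 x 0.461 0.577 z [0.177 0.263 0.495 0.624]
s -0.19 x 0.473 0.535 z [0.18  0.519 0.571 0.621]
s -0.16 x 0.481 0.538 z [0.18  0.193 0.569 0.606]
s -0.13 x 0.455 0.547 z [0.179 0.194 0.565 0.612]
s -0.1 x 0.35 0.548 z [0.178 0.201 0.607 0.676]
s -0.07 x 0.35 0.551 z [0.179 0.533 0.626 0.705]
s -0.04 x 0.35 0.555 z [0.515 0.535 0.617 0.707]
s -0.01 x 0.351 0.558 z [0.15  0.528 0.59  0.706]
s 0.02 x 0.352 0.508 z [0.152 0.449 0.659 0.676]
```

View pics/s2c.png

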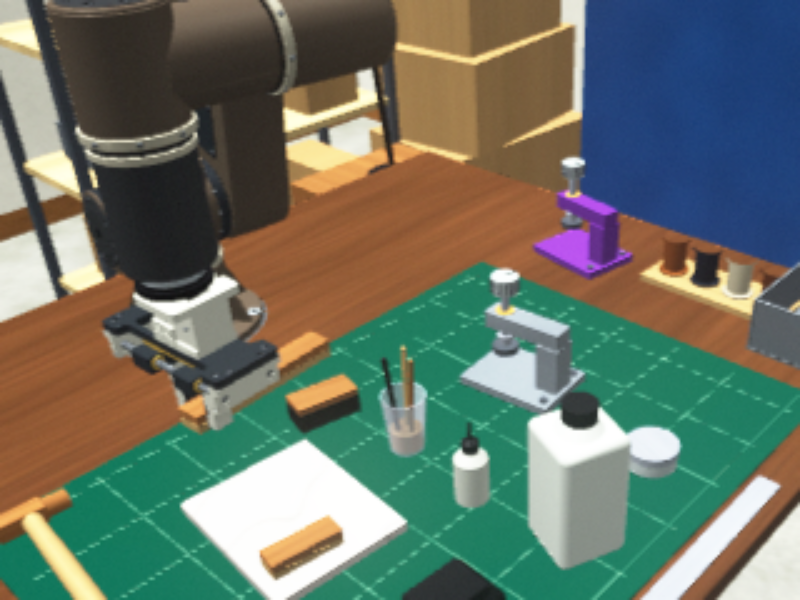

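```bash
python3 -c "
from h import *
g=load('w1'); T=np.linalg.inv(g['view']); print('cam in world',T[:3,3],'fwd',T[:3,2],'TCP was .481 -.2525 .1195')
P=cloud(load('sc2'))
m=(P[:,:,2]>.2)&(P[:,:,2]<.46)&(P[:,:,0]>.35)&(P[:,:,0]<.62)&(P[:,:,1]>-.42)&(P[:,:,1]<-.1)
q=P[m]
for z0 in np.arange(.21,.46,.02):
  k=q[abs(q[:,2]-z0)<.01]
  if len(k): print(round(z0-.206,3),'x',(k[:,0].min()-.48).round(3),(k[:,0].max()-.48).round(3),'y',(k[:,1].min()+.249).round(3),(k[:,1].max()+.249).round(3))
"
```

```text
cam in world [ 0.48647466 -0.3333348   0.25445768] fwd [-0.02196339  0.3050539  -0.95208179] TCP was .481 -.2525 .1195
0.004 x -0.032 0.033 y -0.023 0.149
0.024 x -0.035 0.034 y -0.015 -0.009
0.044 x -0.084 0.092 y -0.047 0.043
0.064 x -0.09 0.098 y -0.047 0.044
0.084 x -0.096 0.099 y -0.047 0.043
0.104 x -0.014 0.054 y -0.029 0.026
0.124 x -0.011 0.053 y -0.04 0.034
0.144 x -0.021 0.053 y -0.041 0.039
0.164 x -0.014 0.048 y -0.047 0.038
0.184 x -0.016 0.048 y -0.047 0.036
0.204 x -0.014 0.047 y -0.048 0.036
0.224 x -0.02 0.048 y -0.047 0.037
0.244 x -0.019 0.047 y -0.048 0.038
```

```bash
python3 -c "
from h import *
P=cloud(load('sc2'))
m=(P[:,:,2]>.185)&(P[:,:,2]<.215)&(abs(P[:,:,0]-.475)<.05)&(P[:,:,1]>-.2)&(P[:,:,1]<-.04)
q=P[m]; print(len(q),np.sort(q[:,1])[-8:],np.percentile(q[:,2],[50,98]), q[q[:,1]>-.09].mean(0),q[(q[:,1]<-.12)].mean(0))
m=(P[:,:,2]>.185)&(P[:,:,2]<.215)&(abs(P[:,:,0]-.475)<.03)&(P[:,:,1]>-.3)&(P[:,:,1]<-.24)
print(np.sort(P[m][:,1])[:8])
# orig bar ends seen by scene camera
P=cloud(load('sc1'));m=(P[:,:,2]>.034)&(P[:,:,2]<.046)&(abs(P[:,:,0]-.476)<.03)&(P[:,:,1]>-.3)&(P[:,:,1]<-.05)
y=np.sort(P[m][:,1]);print(y[:6],y[-6:],[np.round(x,1) for x in cv2.minAreaRect((P[m][:,:2]*1000).astype(np.float32))])
# press from scene
m=(P[:,:,2]>.15)&(P[:,:,2]<.19)&(abs(P[:,:,0]-.51)<.06)&(abs(P[:,:,1]-.21)<.06)
q=P[m];print('knob',q.min(0),q.max(0),np.percentile(q[:,2],[90,95,99]))
m=(P[:,:,2]>.014)&(P[:,:,2]<.022)&(abs(P[:,:,0]-.54)<.11)&(abs(P[:,:,1]-.21)<.09)
print('base',[np.round(x,1) for x in cv2.minAreaRect((P[m][:,:2]*1000).astype(np.float32))])
"
```

```text
243 [-0.08492586 -0.084823   -0.08471182 -0.08390422 -0.08342534 -0.08231105
 -0.08160243 -0.08105941] [0.20022514 0.20395101] [ 0.47613087 -0.08599802  0.19790953] [ 0.48301353 -0.1413567   0.19640907]
[-0.27299812 -0.27255282 -0.27241815 -0.2724122  -0.27236078 -0.27233047
 -0.27226231 -0.2722056 ]
[-0.27370418 -0.27338257 -0.27327736 -0.27303215 -0.27288213 -0.27281744] [-0.08452173 -0.08378199 -0.08360138 -0.08297536 -0.08293654 -0.08289805] [array([ 474.6, -178.5]), array([ 36.7, 192. ]), np.float64(3.7)]
knob [0.48395648 0.18923673 0.15019871] [0.52673556 0.22960642 0.17456248] [0.17238012 0.17283105 0.17426088]
base [array([536.7, 213.2]), array([152. , 114.1]), np.float64(5.7)]
```

The offset wrist link is over 300 mm above the TCP and the gripper body is within 43 mm, so the −y grip clears the knob. The bar is held level with its centre 71 mm from the TCP. Press axis is (0.507, 0.211), yaw 6°. I'll carry the bar to in front of the press.

Request:
jog_arm([
  {"dx":-20,"dy":0,"dz":0,"rx":0,"ry":0,"rz":0,"gripper":1},
  {"dx":-55,"dy":0,"dz":0,"rx":0,"ry":0,"rz":-0.01,"gripper":1},
  {"dx":-95,"dy":0,"dz":0,"rx":0,"ry":0,"rz":-0.01,"gripper":1},
  {"dx":-135,"dy":1,"dz":0,"rx":0,"ry":0,"rz":-0.02,"gripper":1},
  {"dx":-175,"dy":1,"dz":0,"rx":0,"ry":0,"rz":-0.02,"gripper":1},
  {"dx":-215,"dy":2,"dz":0,"rx":0,"ry":0,"rz":-0.03,"gripper":1},
  {"dx":-250,"dy":2,"dz":0,"rx":0,"ry":0,"rz":-0.03,"gripper":1},
  {"dx":-280,"dy":2,"dz":0,"rx":0,"ry":0,"rz":-0.04,"gripper":1},
])

```text
t: 4.25
eef_pos: [0.4569, 0.0327, 0.2005]
ee_rot: [3.138, -0.0, -1.465]
force: [0.5, -0.9, -0.9]
width: 0.0317
gripper_force: 60.0
```

```bash
python3 -c "
from h import *
go(.4527,.134,.15,-84)"
```

```text
t 4.25 pos [0.4569 0.0327 0.2005] rot [ 1.7977e+02 -2.0000e-02 -8.3950e+01] q [ 0.5   0.04 -0.51 -0.   -1.02 -0.4 ] F [ 0.5 -0.9 -0.9] M [ 0.01 -0.03 -0.05] w 0.0317 gf 60.0
-> [0.4527, 0.134, 0.15, -84] d [-101.2   -6.7   50.4] r [ 0.004 -0.     0.001]
```

Request:
jog_arm([
  {"dx":-30,"dy":-2,"dz":0,"rx":0,"ry":0,"rz":0,"gripper":1},
  {"dx":-60,"dy":-4,"dz":0,"rx":0,"ry":0,"rz":0,"gripper":1},
  {"dx":-90,"dy":-6,"dz":5,"rx":0.004,"ry":0,"rz":0,"gripper":1},
  {"dx":-101,"dy":-7,"dz":20,"rx":0.004,"ry":0,"rz":0,"gripper":1},
  {"dx":-101,"dy":-7,"dz":50,"rx":0.004,"ry":0,"rz":0,"gripper":1},
  {"dx":-101,"dy":-7,"dz":85,"rx":0.004,"ry":0,"rz":0,"gripper":1},
  {"dx":-101,"dy":-7,"dz":115,"rx":0.004,"ry":0,"rz":0,"gripper":1},
  {"dx":-101,"dy":-7,"dz":130,"rx":0.004,"ry":0,"rz":0,"gripper":1},
])

```text
t: 4.92
eef_pos: [0.4515, 0.1303, 0.0672]
ee_rot: [3.137, -0.003, -1.466]
force: [-0.7, -0.3, -0.4]
width: 0.0316
gripper_force: 60.0
```

```bash
python3 -c "
from h import *
go(.4527,.134,.046,-84)"
```

```text
t 4.92 pos [0.4515 0.1303 0.0672] rot [179.76  -0.18 -84.01] q [ 0.7   0.23 -0.66  0.   -0.68 -0.6 ] F [-0.7 -0.3 -0.4] M [-0.09  0.19  0.01] w 0.0316 gf 60.0
-> [0.4527, 0.134, 0.046, -84] d [-3.6 -1.7 21.2] r [ 0.004 -0.003 -0.   ]
```

Request:
jog_arm([
  {"dx":-3,"dy":-1,"dz":10,"rx":0.004,"ry":-0.003,"rz":0,"gripper":1},
  {"dx":-3,"dy":-1,"dz":18,"rx":0.004,"ry":-0.003,"rz":0,"gripper":1},
  {"dx":-3,"dy":-1,"dz":21,"rx":0.004,"ry":-0.003,"rz":0,"gripper":1},
  {"dx":-3,"dy":-1,"dz":21,"rx":0.004,"ry":-0.003,"rz":0,"gripper":1},
  {"dx":-3,"dy":-1,"dz":21,"rx":0.004,"ry":-0.003,"rz":0,"gripper":1},
  {"dx":-3,"dy":-1,"dz":21,"rx":0.004,"ry":-0.003,"rz":0,"gripper":1},
  {"dx":-3,"dy":-1,"dz":21,"rx":0.004,"ry":-0.003,"rz":0,"gripper":1},
  {"dx":-3,"dy":-1,"dz":21,"rx":0.004,"ry":-0.003,"rz":0,"gripper":1},
])

```text
t: 5.58
eef_pos: [0.4554, 0.1354, 0.0512]
ee_rot: [-3.134, 0.004, -1.466]
force: [-0.5, -0.1, -1.2]
width: 0.0315
gripper_force: 60.0
```

```bash
python3 -c "
from h import *
go(.5144,.1404,.046,-84)
g=grab('scene','sc3');P=cloud(g)
m=(P[:,:,2]>.034)&(P[:,:,2]<.055)&(abs(P[:,:,0]-.445)<.04)&(P[:,:,1]>.16)&(P[:,:,1]<.35)
q=P[m];y=np.sort(q[:,1]);print(len(q),y[-6:],np.percentile(q[:,2],[50,90,98]))
for a in [.18,.21,.24,.27,.29]:
  k=q[abs(q[:,1]-a)<.012]
  if len(k):print(a,k.mean(0).round(4),k.min(0).round(3),k.max(0).round(4))
cv2.imwrite('pics/s3c.png',cv2.resize(g['frame'][130:250,170:330,::-1],(800,600),interpolation=cv2.INTER_CUBIC))
"
```

```text
t 5.58 pos [0.4554 0.1354 0.0512] rot [-179.59    0.22  -83.99] q [ 0.71  0.26 -0.67  0.   -0.63 -0.6 ] F [-0.5 -0.1 -1.2] M [-0.05  0.1   0.04] w 0.0315 gf 60.0
-> [0.5144, 0.1404, 0.046, -84] d [  1.2 -59.1   5.6] r [-0.007  0.004  0.   ]
6 [0.16845007 0.16912455 0.16923848 0.17204654 0.17446523 0.17658028] [0.0398406  0.04372037 0.04406469]
0.18 [0.4685 0.1717 0.04  ] [0.467 0.168 0.035] [0.4706 0.1766 0.0442]
```

View pics/s3c.png

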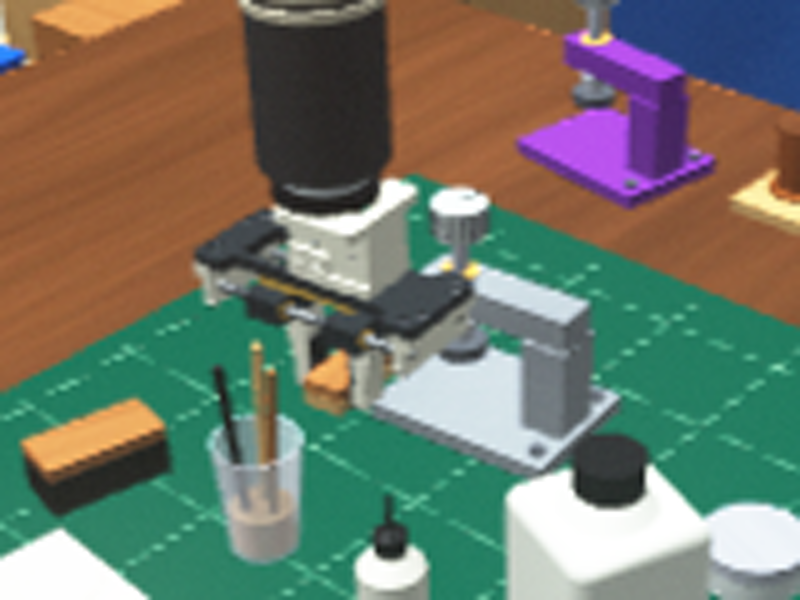

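The scene crop shows the gripper at (330,300) holding the bar level in front of the press. The pad, at (463,345), is clearly above bar height. The settled reading says I am 5 mm high, so I'll lower that and slide in.

Request:
jog_arm([
  {"dx":0,"dy":0,"dz":5,"rx":-0.007,"ry":0.004,"rz":0,"gripper":1},
  {"dx":0,"dy":-8,"dz":5.5,"rx":-0.007,"ry":0.004,"rz":0,"gripper":1},
  {"dx":0,"dy":-20,"dz":5.5,"rx":-0.007,"ry":0.004,"rz":0,"gripper":1},
  {"dx":0,"dy":-32,"dz":5.5,"rx":-0.007,"ry":0.004,"rz":0,"gripper":1},
  {"dx":0.5,"dy":-45,"dz":5.5,"rx":-0.007,"ry":0.004,"rz":0,"gripper":1},
  {"dx":1,"dy":-54,"dz":5.5,"rx":-0.007,"ry":0.004,"rz":0,"gripper":1},
  {"dx":1,"dy":-59,"dz":5.5,"rx":-0.007,"ry":0.004,"rz":0,"gripper":1},
  {"dx":1,"dy":-59,"dz":5.5,"rx":-0.007,"ry":0.004,"rz":0,"gripper":1},
])

```text
t: 6.3
eef_pos: [0.5149, 0.1404, 0.045]
ee_rot: [3.141, -0.001, -1.466]
force: [0.2, -0.4, -0.3]
width: 0.0314
gripper_force: 60.0
```

Request:
jog_arm([
  {"dx":0,"dy":0,"dz":0,"rx":0,"ry":0,"rz":0,"gripper":1},
  {"dx":0,"dy":0,"dz":0,"rx":0,"ry":0,"rz":0,"gripper":1},
  {"dx":0,"dy":0,"dz":0,"rx":0,"ry":0,"rz":0,"gripper":1},
  {"dx":0,"dy":0,"dz":0,"rx":0,"ry":0,"rz":0,"gripper":1},
  {"dx":0,"dy":0,"dz":0,"rx":0,"ry":0,"rz":0,"gripper":1},
  {"dx":0,"dy":0,"dz":0,"rx":0,"ry":0,"rz":0,"gripper":1},
  {"dx":0,"dy":0,"dz":0,"rx":0,"ry":0,"rz":0,"gripper":1},
  {"dx":0,"dy":0,"dz":0,"rx":0,"ry":0,"rz":0,"gripper":1},
])

```text
t: 6.97
eef_pos: [0.5139, 0.1404, 0.0455]
ee_rot: [3.141, -0.001, -1.466]
force: [-0.4, 0.1, -0.5]
width: 0.0317
gripper_force: 60.0
```

```bash
python3 -c "
from h import *
go(.5144,.1404,.0417,-84)
g=grab('scene','sc4');grab('wrist','w4');grab('top','top4')
cv2.imwrite('pics/s4c.png',cv2.resize(g['frame'][150:240,200:320,::-1],(800,600),interpolation=cv2.INTER_CUBIC))
"
```

```text
t 6.97 pos [0.5139 0.1404 0.0455] rot [ 1.7995e+02 -5.0000e-02 -8.3980e+01] q [ 0.64  0.35 -0.54  0.   -0.68 -0.53] F [-0.4  0.1 -0.5] M [-0.07  0.08 -0.04] w 0.0317 gf 60.0
-> [0.5144, 0.1404, 0.0417, -84] d [ 0.1 -0.5  3.8] r [ 0.001 -0.001  0.   ]
```

View pics/s4c.png

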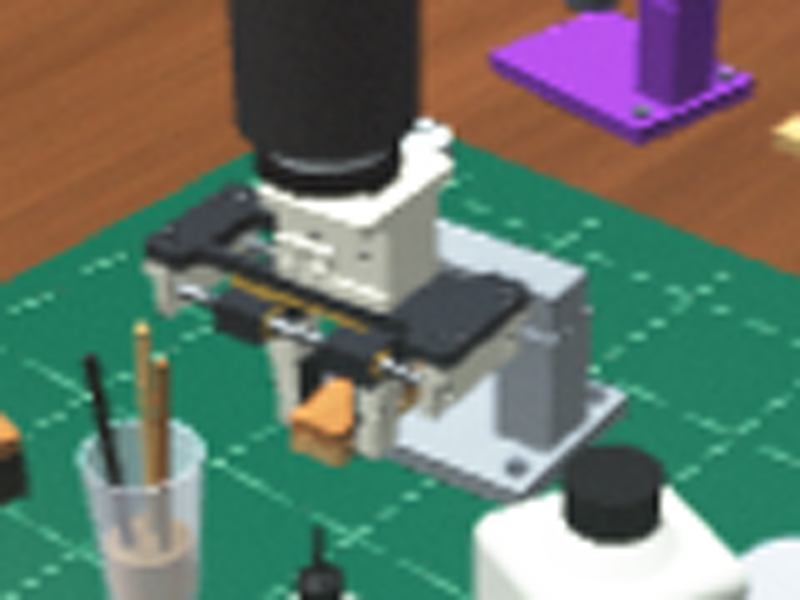

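No contact forces, and the bar is under the pad. I'll lower 3.5 mm, release, then rise straight up.

Request:
jog_arm([
  {"dx":0,"dy":0,"dz":2,"rx":0,"ry":0,"rz":0,"gripper":1},
  {"dx":0,"dy":0,"dz":3.5,"rx":0,"ry":0,"rz":0,"gripper":1},
  {"dx":0,"dy":0,"dz":3.5,"rx":0,"ry":0,"rz":0,"gripper":1},
  {"dx":0,"dy":0,"dz":3.5,"rx":0,"ry":0,"rz":0,"gripper":1},
  {"dx":0,"dy":0,"dz":3.5,"rx":0,"ry":0,"rz":0,"gripper":0.6},
  {"dx":0,"dy":0,"dz":3.5,"rx":0,"ry":0,"rz":0,"gripper":0.3},
  {"dx":0,"dy":0,"dz":3.5,"rx":0,"ry":0,"rz":0,"gripper":0.3},
  {"dx":0,"dy":0,"dz":3.5,"rx":0,"ry":0,"rz":0,"gripper":0.3},
])

```text
t: 7.78
eef_pos: [0.514, 0.1404, 0.0419]
ee_rot: [3.141, -0.001, -1.466]
force: [-0.0, -1.0, -0.4]
width: 0.0499
gripper_force: 0.0
```

Request:
jog_arm([
  {"dx":0,"dy":0,"dz":0,"rx":0,"ry":0,"rz":0,"gripper":0.3},
  {"dx":0,"dy":0,"dz":-20,"rx":0,"ry":0,"rz":0,"gripper":0.3},
  {"dx":0,"dy":0,"dz":-50,"rx":0,"ry":0,"rz":0,"gripper":0.3},
  {"dx":0,"dy":0,"dz":-85,"rx":0,"ry":0,"rz":0,"gripper":0.3},
  {"dx":0,"dy":0,"dz":-125,"rx":0,"ry":0,"rz":0,"gripper":0.3},
  {"dx":0,"dy":0,"dz":-155,"rx":0,"ry":0,"rz":0,"gripper":0.3},
  {"dx":0,"dy":0,"dz":-175,"rx":0,"ry":0,"rz":0,"gripper":0.2},
  {"dx":0,"dy":0,"dz":-185,"rx":0,"ry":0,"rz":0,"gripper":0.1},
])

```text
t: 8.45
eef_pos: [0.5152, 0.1411, 0.2305]
ee_rot: [-3.138, 0.001, -1.465]
force: [0.9, -0.0, 0.4]
width: 0.0699
gripper_force: 0.0
```

```bash
python3 -c "
from h import *
go(.507,.211,.235,-84)
g=grab('wrist','w5');s=grab('scene','sc5')
P=cloud(g);Z=P[:,:,2]
for a,b,n in [(.034,.046,'bar'),(.012,.024,'base'),(.155,.19,'knob'),(.105,.122,'arm')]:
  m=(Z>a)&(Z<b)&(abs(P[:,:,0]-.52)<.13)&(abs(P[:,:,1]-.21)<.12)
  if m.sum()>30: print(n,m.sum(),[np.round(x,1) for x in cv2.minAreaRect((P[m][:,:2]*1000).astype(np.float32))],np.percentile(P[m][:,2],[50,95]))
P=cloud(s);Z=P[:,:,2]
m=(Z>.034)&(Z<.046)&(abs(P[:,:,0]-.505)<.05)&(abs(P[:,:,1]-.21)<.12)
q=P[m];print('sbar',[np.round(x,1) for x in cv2.minAreaRect((q[:,:2]*1000).astype(np.float32))],np.percentile(q[:,2],50),np.sort(q[:,1])[[0,3,-4,-1]])
cv2.imwrite('pics/m5.png',np.vstack([cv2.resize(g['frame'],(400,300)),cv2.resize(s['frame'][150:240,200:320],(400,300))])[:,:,::-1])
"
```

```text
t 8.45 pos [0.5152 0.1411 0.2305] rot [-1.7979e+02  6.0000e-02 -8.3970e+01] q [ 0.64  0.14 -0.33  0.   -1.1  -0.53] F [ 0.9 -0.   0.4] M [0.05 0.04 0.  ] w 0.0699 gf 0.0
-> [0.507, 0.211, 0.235, -84] d [-70.4   0.8  -4.4] r [-0.004  0.001  0.001]
bar 2021 [array([530.1, 184.5]), array([135.3,  83.4]), np.float64(48.3)] [0.03901644 0.04057093]
base 4377 [array([536.6, 198.3]), array([149.8, 149. ]), np.float64(6.3)] [0.01706429 0.01860648]
knob 1146 [array([503.8, 221.4]), array([41. , 27.4]), np.float64(6.8)] [0.17161878 0.17261998]
arm 2056 [array([524.7, 211.5]), array([88.5, 22.7]), np.float64(5.7)] [0.11486199 0.11686756]
sbar [array([510.1, 188.2]), array([ 34.9, 148.1]), np.float64(6.5)] 0.03887827908144553 [0.11416602 0.11657127 0.25602553 0.2626553 ]
```

View pics/m5.png

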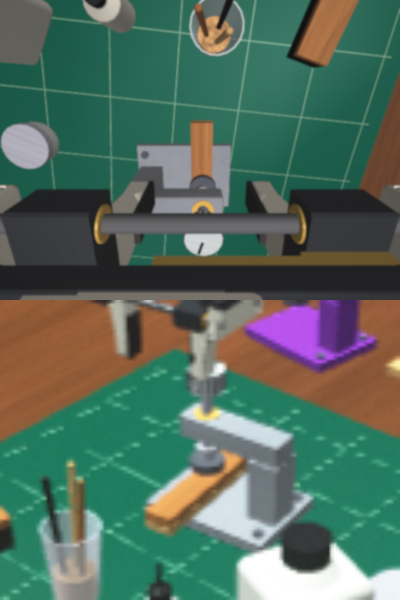

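The bar lies flat on the press base under the pad: wrist inset (202,150), scene inset (195,490). The knob is in the wrist inset at (203,240). Now checking centring in press axes.

```bash
python3 -c "
from h import *
a=np.radians(6.1);U=np.array([[np.cos(a),np.sin(a)],[-np.sin(a),np.cos(a)]])
for f in ['w5','sc5']:
  P=cloud(load(f));Z=P[:,:,2];XY=P[:,:,:2]@U.T*1000
  o=U@np.array([507,211]);L=XY-o
  base=(Z>.012)&(Z<.024)&(abs(L[:,:,0]-30)<90)&(abs(L[:,:,1])<75)
  bar=(Z>.034)&(Z<.046)&(abs(L[:,:,0])<45)&(L[:,:,1]<-22)&(L[:,:,1]>-120)
  k=(Z>.155)&(Z<.19)&(abs(L[:,:,0])<45)&(abs(L[:,:,1])<45)
  for n,m in [('base',base),('bar',bar),('knob',k)]: print(f,n,m.sum(),'x',np.percentile(L[m][:,0],[.5,99.5]).round(1),'y',np.percentile(L[m][:,1],[.5,99.5]).round(1))
  for y in [-90,-75,-60,-45,-30]:
    m=bar&(abs(L[:,:,1]-y)<7); 
    if m.sum()>5: print(y,np.percentile(L[m][:,0],[1,99]).round(1))
"
```

```text
w5 base 4349 x [-46.3 101.8] y [-49.9  53.7]
w5 bar 1579 x [-16.2  15.4] y [-90.2 -22.8]
w5 knob 1146 x [-22.   17.8] y [-2.6 23.4]
-90 [-15.7  14.8]
-75 [-15.8  15. ]
-60 [-16.1  15.2]
-45 [-16.3  15.3]
-30 [-15.4  15.5]
sc5 base 373 x [-46.4 104.9] y [-70.4  52.9]
sc5 bar 126 x [-16.   17.6] y [-96.7 -23.2]
sc5 knob 56 x [-22.2  18.9] y [-20.7  18.7]
-90 [-13.9  14.6]
-75 [-15.8  16.7]
-60 [-13.1  17.6]
-45 [-15.6  17.1]
-30 [-15.2  17.1]
```

The bar is centred within about 1.5 mm: it overhangs the base edge by 40 mm as it should, and its middle is on the press x axis. The knob reads about 5 rad, so roughly 8.6 rad are needed. Next I go above the knob while winding the wrist back.

Request:
jog_arm([
  {"dx":-15,"dy":0,"dz":-4,"rx":0,"ry":0,"rz":-0.12,"gripper":0},
  {"dx":-35,"dy":1,"dz":-4,"rx":0,"ry":0,"rz":-0.24,"gripper":0},
  {"dx":-55,"dy":2,"dz":-4,"rx":-0.004,"ry":0,"rz":-0.36,"gripper":0},
  {"dx":-70,"dy":2,"dz":-4,"rx":-0.004,"ry":0,"rz":-0.48,"gripper":0},
  {"dx":-70,"dy":2,"dz":-4,"rx":-0.004,"ry":0,"rz":-0.6,"gripper":0},
  {"dx":-70,"dy":2,"dz":-4,"rx":-0.004,"ry":0,"rz":-0.72,"gripper":0},
  {"dx":-70,"dy":2,"dz":-4,"rx":-0.004,"ry":0,"rz":-0.84,"gripper":0},
  {"dx":-70,"dy":2,"dz":-4,"rx":-0.004,"ry":0,"rz":-0.96,"gripper":0},
])

```text
t: 9.22
eef_pos: [0.5039, 0.2097, 0.2284]
ee_rot: [3.134, 0.004, -0.5]
force: [0.2, -0.3, -1.0]
width: 0.0873
gripper_force: 0.0
```

Request:
jog_arm([
  {"dx":0,"dy":0,"dz":0,"rx":0,"ry":0,"rz":-0.12,"gripper":0},
  {"dx":0,"dy":0,"dz":0,"rx":0,"ry":0,"rz":-0.24,"gripper":0},
  {"dx":0,"dy":0,"dz":0,"rx":0,"ry":0,"rz":-0.36,"gripper":0},
  {"dx":0,"dy":0,"dz":0,"rx":0,"ry":0,"rz":-0.48,"gripper":0},
  {"dx":0,"dy":0,"dz":0,"rx":0,"ry":0,"rz":-0.6,"gripper":0},
  {"dx":0,"dy":0,"dz":0,"rx":0,"ry":0,"rz":-0.72,"gripper":0},
  {"dx":0,"dy":0,"dz":0,"rx":0,"ry":0,"rz":-0.84,"gripper":0},
  {"dx":0,"dy":0,"dz":0,"rx":0,"ry":0,"rz":-0.96,"gripper":0},
])

```text
t: 9.88
eef_pos: [0.504, 0.2095, 0.2285]
ee_rot: [3.14, 0.009, 0.46]
force: [-0.2, 0.3, -0.4]
width: 0.0874
gripper_force: 0.0
```

Request:
jog_arm([
  {"dx":0,"dy":0,"dz":0,"rx":0,"ry":0,"rz":-0.12,"gripper":0},
  {"dx":0,"dy":0,"dz":0,"rx":0,"ry":0,"rz":-0.24,"gripper":0},
  {"dx":0,"dy":0,"dz":0,"rx":0,"ry":0,"rz":-0.36,"gripper":0},
  {"dx":0,"dy":0,"dz":0,"rx":0,"ry":0,"rz":-0.48,"gripper":0},
  {"dx":0,"dy":0,"dz":0,"rx":0,"ry":0,"rz":-0.6,"gripper":0},
  {"dx":0,"dy":0,"dz":0,"rx":0,"ry":0,"rz":-0.72,"gripper":0},
  {"dx":0,"dy":0,"dz":0,"rx":0,"ry":0,"rz":-0.84,"gripper":0},
  {"dx":0,"dy":0,"dz":0,"rx":0,"ry":0,"rz":-0.96,"gripper":0},
])

```text
t: 10.55
eef_pos: [0.504, 0.2095, 0.2285]
ee_rot: [-3.135, 0.006, 1.42]
force: [-0.4, 0.3, 0.5]
width: 0.088
gripper_force: 0.0
```

```bash
python3 -c "
from h import *
go(.5055,.211,.162,117)"
```

```text
t 10.55 pos [0.504  0.2095 0.2285] rot [-179.65    0.35   81.36] q [ 0.75  0.17 -0.3  -0.   -1.12  2.24] F [-0.4  0.3  0.5] M [-0.11  0.01  0.04] w 0.088 gf 0.0
-> [0.5055, 0.211, 0.162, 117] d [ 2.1  1.7 66.5] r [-0.008  0.004 -0.622]
```

Request:
jog_arm([
  {"dx":2,"dy":1.7,"dz":5,"rx":-0.008,"ry":0.004,"rz":-0.12,"gripper":0},
  {"dx":2,"dy":1.7,"dz":15,"rx":-0.008,"ry":0.004,"rz":-0.24,"gripper":0},
  {"dx":2,"dy":1.7,"dz":25,"rx":-0.008,"ry":0.004,"rz":-0.36,"gripper":0},
  {"dx":2,"dy":1.7,"dz":40,"rx":-0.008,"ry":0.004,"rz":-0.48,"gripper":0},
  {"dx":2,"dy":1.7,"dz":55,"rx":-0.008,"ry":0.004,"rz":-0.58,"gripper":0},
  {"dx":2,"dy":1.7,"dz":66,"rx":-0.008,"ry":0.004,"rz":-0.58,"gripper":0},
  {"dx":2,"dy":1.7,"dz":66,"rx":-0.008,"ry":0.004,"rz":-0.58,"gripper":0.2},
  {"dx":2,"dy":1.7,"dz":66,"rx":-0.008,"ry":0.004,"rz":-0.58,"gripper":0.3},
], force=50)

```text
t: 11.22
eef_pos: [0.506, 0.211, 0.1635]
ee_rot: [3.141, 0.001, 1.991]
force: [0.5, 0.2, 0.9]
width: 0.0796
gripper_force: 0.0
```

Request:
jog_arm([
  {"dx":0,"dy":0,"dz":0,"rx":0,"ry":0,"rz":0,"gripper":0.4},
  {"dx":0,"dy":0,"dz":0,"rx":0,"ry":0,"rz":0,"gripper":0.5},
  {"dx":0,"dy":0,"dz":0,"rx":0,"ry":0,"rz":0,"gripper":1},
  {"dx":0,"dy":0,"dz":0,"rx":0,"ry":0,"rz":0,"gripper":1},
  {"dx":0,"dy":0,"dz":0,"rx":0,"ry":0,"rz":0,"gripper":1},
  {"dx":0,"dy":0,"dz":0,"rx":0,"ry":0,"rz":0,"gripper":1},
  {"dx":0,"dy":0,"dz":0,"rx":0,"ry":0,"rz":0,"gripper":1},
  {"dx":0,"dy":0,"dz":0,"rx":0,"ry":0,"rz":0,"gripper":1},
], force=50)

```text
t: 11.88
eef_pos: [0.5057, 0.2111, 0.165]
ee_rot: [3.139, -0.0, 1.994]
force: [-4.8, 0.0, 5.5]
width: 0.0392
gripper_force: 50.0
```

```bash
python3 -c "
from h import *
go(.5055,.211,.162,115)"
```

```text
t 11.88 pos [0.5057 0.2111 0.165 ] rot [ 1.7987e+02 -2.0000e-02  1.1424e+02] q [ 0.75  0.22 -0.39  0.   -0.96  2.81] F [-4.8  0.   5.5] M [-0.33  2.17 -0.05] w 0.0392 gf 50.0
-> [0.5055, 0.211, 0.162, 115] d [-0.  -0.2  3. ] r [ 0.002 -0.    -0.013]
```

Request:
jog_arm([
  {"dx":0,"dy":0,"dz":0.15,"rx":0,"ry":0,"rz":0.12,"gripper":1},
  {"dx":0,"dy":0,"dz":0.3,"rx":0,"ry":0,"rz":0.24,"gripper":1},
  {"dx":0,"dy":0,"dz":0.45,"rx":0,"ry":0,"rz":0.36,"gripper":1},
  {"dx":0,"dy":0,"dz":0.6,"rx":0,"ry":0,"rz":0.48,"gripper":1},
  {"dx":0,"dy":0,"dz":0.75,"rx":0,"ry":0,"rz":0.6,"gripper":1},
  {"dx":0,"dy":0,"dz":0.9,"rx":0,"ry":0,"rz":0.72,"gripper":1},
  {"dx":0,"dy":0,"dz":1.05,"rx":0,"ry":0,"rz":0.84,"gripper":1},
  {"dx":0,"dy":0,"dz":1.2,"rx":0,"ry":0,"rz":0.96,"gripper":1},
])

```text
t: 12.55
eef_pos: [0.5036, 0.2111, 0.1637]
ee_rot: [-3.14, -0.0, 1.028]
force: [-19.1, 3.2, 14.1]
width: 0.0393
gripper_force: 50.0
```

```bash
python3 -c "
from h import *
go(.5050,.211,.162,60)"
```

```text
t 12.55 pos [0.5036 0.2111 0.1637] rot [-1.7989e+02 -1.0000e-02  5.8890e+01] q [ 0.75  0.22 -0.39 -0.   -0.96  1.85] F [-19.1   3.2  14.1] M [1.15 6.93 0.13] w 0.0393 gf 50.0
-> [0.505, 0.211, 0.162, 60] d [0.6 1.3 1.7] r [-0.002 -0.    -0.019]
```

Request:
jog_arm([
  {"dx":-0.5,"dy":-0.8,"dz":-0.3,"rx":0,"ry":0,"rz":0.12,"gripper":1},
  {"dx":-1,"dy":-1.7,"dz":-0.3,"rx":0,"ry":0,"rz":0.24,"gripper":1},
  {"dx":-1,"dy":-1.7,"dz":-0.3,"rx":0,"ry":0,"rz":0.36,"gripper":1},
  {"dx":-1,"dy":-1.7,"dz":-0.2,"rx":0,"ry":0,"rz":0.48,"gripper":1},
  {"dx":-1,"dy":-1.7,"dz":-0.1,"rx":0,"ry":0,"rz":0.6,"gripper":1},
  {"dx":-1,"dy":-1.7,"dz":0,"rx":0,"ry":0,"rz":0.72,"gripper":1},
  {"dx":-1,"dy":-1.7,"dz":0.1,"rx":0,"ry":0,"rz":0.84,"gripper":1},
  {"dx":-1,"dy":-1.7,"dz":0.2,"rx":0,"ry":0,"rz":0.96,"gripper":1},
])

```text
t: 13.22
eef_pos: [0.5023, 0.213, 0.1627]
ee_rot: [-3.138, -0.0, 0.068]
force: [-13.3, 10.2, 2.0]
width: 0.0392
gripper_force: 50.0
```

```bash
python3 -c "
from h import *
go(.5030,.211,.162,5)"
```

```text
t 13.22 pos [0.5023 0.213  0.1627] rot [-179.77   -0.      3.89] q [ 0.76  0.22 -0.39 -0.   -0.96  0.88] F [-13.3  10.2   2. ] M [3.83 5.01 0.09] w 0.0392 gf 50.0
-> [0.503, 0.211, 0.162, 5] d [0.6 2.  0.7] r [-0.004 -0.    -0.019]
```

The readings fit a knob gripped 2.4 mm off the jaw centre: the TCP circles about (0.5047, 0.2132). I'll regrip centred.

Request:
jog_arm([
  {"dx":0,"dy":0,"dz":0,"rx":0,"ry":0,"rz":0,"gripper":0.45},
  {"dx":0,"dy":0,"dz":0,"rx":0,"ry":0,"rz":0,"gripper":0.45},
  {"dx":1,"dy":-1.2,"dz":0,"rx":0,"ry":0,"rz":0,"gripper":0.45},
  {"dx":1,"dy":-1.2,"dz":0,"rx":0,"ry":0,"rz":0,"gripper":0.45},
  {"dx":1,"dy":-1.2,"dz":0,"rx":0,"ry":0,"rz":0,"gripper":1},
  {"dx":1,"dy":-1.2,"dz":0,"rx":0,"ry":0,"rz":0,"gripper":1},
  {"dx":1,"dy":-1.2,"dz":0,"rx":0,"ry":0,"rz":0,"gripper":1},
  {"dx":1,"dy":-1.2,"dz":0,"rx":0,"ry":0,"rz":0,"gripper":1},
])

```text
t: 13.88
eef_pos: [0.5057, 0.2134, 0.1635]
ee_rot: [-3.139, -0.004, 0.074]
force: [-1.0, 4.3, -0.7]
width: 0.0393
gripper_force: 50.0
```

Request:
jog_arm([
  {"dx":0,"dy":0,"dz":0.15,"rx":0,"ry":0,"rz":0.12,"gripper":1},
  {"dx":0,"dy":0,"dz":0.3,"rx":0,"ry":0,"rz":0.24,"gripper":1},
  {"dx":0,"dy":0,"dz":0.45,"rx":0,"ry":0,"rz":0.36,"gripper":1},
  {"dx":0,"dy":0,"dz":0.6,"rx":0,"ry":0,"rz":0.48,"gripper":1},
  {"dx":0,"dy":0,"dz":0.75,"rx":0,"ry":0,"rz":0.6,"gripper":1},
  {"dx":0,"dy":0,"dz":0.9,"rx":0,"ry":0,"rz":0.72,"gripper":1},
  {"dx":0,"dy":0,"dz":1.05,"rx":0,"ry":0,"rz":0.84,"gripper":1},
  {"dx":0,"dy":0,"dz":1.2,"rx":0,"ry":0,"rz":0.96,"gripper":1},
])

```text
t: 14.55
eef_pos: [0.5052, 0.2125, 0.1622]
ee_rot: [-3.139, -0.001, -0.892]
force: [-1.8, 2.3, 1.2]
width: 0.0393
gripper_force: 50.0
```

```bash
python3 -c "
from h import *
go(.5047,.2132,.162,-51)"
```

```text
t 14.55 pos [0.5052 0.2125 0.1622] rot [-1.7983e+02 -4.0000e-02 -5.1080e+01] q [ 0.76  0.22 -0.39  0.   -0.95 -0.08] F [-1.8  2.3  1.2] M [0.33 0.92 0.02] w 0.0393 gf 50.0
-> [0.5047, 0.2132, 0.162, -51] d [-0.9 -0.   0.2] r [-0.003 -0.001 -0.001]
```

Forces are now small. Continuing the stroke.

Request:
jog_arm([
  {"dx":0,"dy":0,"dz":0.15,"rx":0,"ry":0,"rz":0.12,"gripper":1},
  {"dx":0,"dy":0,"dz":0.3,"rx":0,"ry":0,"rz":0.24,"gripper":1},
  {"dx":0,"dy":0,"dz":0.45,"rx":0,"ry":0,"rz":0.36,"gripper":1},
  {"dx":0,"dy":0,"dz":0.6,"rx":0,"ry":0,"rz":0.48,"gripper":1},
  {"dx":0,"dy":0,"dz":0.75,"rx":0,"ry":0,"rz":0.6,"gripper":1},
  {"dx":0,"dy":0,"dz":0.9,"rx":0,"ry":0,"rz":0.72,"gripper":1},
  {"dx":0,"dy":0,"dz":1.05,"rx":0,"ry":0,"rz":0.84,"gripper":1},
  {"dx":0,"dy":0,"dz":1.2,"rx":0,"ry":0,"rz":0.96,"gripper":1},
])

```text
t: 15.22
eef_pos: [0.5043, 0.2123, 0.161]
ee_rot: [-3.141, 0.001, -1.852]
force: [-6.6, 1.6, 4.6]
width: 0.0389
gripper_force: 50.0
```

Request:
jog_arm([
  {"dx":0,"dy":0,"dz":0.15,"rx":0,"ry":0,"rz":0.12,"gripper":1},
  {"dx":0,"dy":0,"dz":0.3,"rx":0,"ry":0,"rz":0.24,"gripper":1},
  {"dx":0,"dy":0,"dz":0.45,"rx":0,"ry":0,"rz":0.36,"gripper":1},
  {"dx":0,"dy":0,"dz":0.6,"rx":0,"ry":0,"rz":0.48,"gripper":1},
  {"dx":0,"dy":0,"dz":0.75,"rx":0,"ry":0,"rz":0.6,"gripper":1},
  {"dx":0,"dy":0,"dz":0.9,"rx":0,"ry":0,"rz":0.72,"gripper":1},
  {"dx":0,"dy":0,"dz":1.05,"rx":0,"ry":0,"rz":0.84,"gripper":1},
  {"dx":0,"dy":0,"dz":1.2,"rx":0,"ry":0,"rz":0.96,"gripper":1},
])

```text
t: 15.88
eef_pos: [0.5037, 0.213, 0.1597]
ee_rot: [3.14, 0.001, -2.812]
force: [-11.5, 7.2, 6.4]
width: 0.039
gripper_force: 50.0
```

Request:
jog_arm([
  {"dx":0,"dy":0,"dz":0.15,"rx":0,"ry":0,"rz":0.12,"gripper":1},
  {"dx":0,"dy":0,"dz":0.3,"rx":0,"ry":0,"rz":0.24,"gripper":1},
  {"dx":0,"dy":0,"dz":0.45,"rx":0,"ry":0,"rz":0.36,"gripper":1},
  {"dx":0,"dy":0,"dz":0.6,"rx":0,"ry":0,"rz":0.48,"gripper":1},
  {"dx":0,"dy":0,"dz":0.75,"rx":0,"ry":0,"rz":0.6,"gripper":1},
  {"dx":0,"dy":0,"dz":0.9,"rx":0,"ry":0,"rz":0.72,"gripper":1},
  {"dx":0,"dy":0,"dz":0.9,"rx":0,"ry":0,"rz":0.72,"gripper":1},
  {"dx":0,"dy":0,"dz":0.9,"rx":0,"ry":0,"rz":0.72,"gripper":1},
])

```text
t: 16.55
eef_pos: [0.5037, 0.2137, 0.1588]
ee_rot: [3.138, -0.001, 2.756]
force: [-11.2, 9.2, 5.8]
width: 0.039
gripper_force: 50.0
```

```bash
python3 -c "
from h import *
go(.5047,.2132,.158,158)"
```

```text
t 16.55 pos [0.5037 0.2137 0.1588] rot [ 1.7982e+02 -3.0000e-02  1.5793e+02] q [ 0.76  0.23 -0.39 -0.   -0.95 -2.71] F [-11.2   9.2   5.8] M [ 2.98  4.23 -0.05] w 0.039 gf 50.0
-> [0.5047, 0.2132, 0.158, 158] d [-1.1 -0.1  0.8] r [ 0.003 -0.001 -0.001]
```

Request:
jog_arm([
  {"dx":0,"dy":0,"dz":0,"rx":0,"ry":0,"rz":0,"gripper":0.3},
  {"dx":0,"dy":0,"dz":0,"rx":0,"ry":0,"rz":0,"gripper":0.3},
  {"dx":0,"dy":0,"dz":0,"rx":0,"ry":0,"rz":0,"gripper":0.3},
  {"dx":0,"dy":0,"dz":0,"rx":0,"ry":0,"rz":-0.12,"gripper":0.2},
  {"dx":0,"dy":0,"dz":0,"rx":0,"ry":0,"rz":-0.24,"gripper":0.2},
  {"dx":0,"dy":0,"dz":0,"rx":0,"ry":0,"rz":-0.36,"gripper":0.2},
  {"dx":0,"dy":0,"dz":0,"rx":0,"ry":0,"rz":-0.48,"gripper":0.2},
  {"dx":0,"dy":0,"dz":0,"rx":0,"ry":0,"rz":-0.6,"gripper":0.2},
])

```text
t: 17.22
eef_pos: [0.5056, 0.2122, 0.1588]
ee_rot: [3.141, 0.003, -2.92]
force: [-0.7, -0.5, -0.2]
width: 0.0699
gripper_force: 0.0
```

Request:
jog_arm([
  {"dx":0,"dy":0,"dz":0,"rx":0,"ry":0,"rz":-0.12,"gripper":0.2},
  {"dx":0,"dy":0,"dz":0,"rx":0,"ry":0,"rz":-0.24,"gripper":0.2},
  {"dx":0,"dy":0,"dz":0,"rx":0,"ry":0,"rz":-0.36,"gripper":0.2},
  {"dx":0,"dy":0,"dz":0,"rx":0,"ry":0,"rz":-0.48,"gripper":0.2},
  {"dx":0,"dy":0,"dz":0,"rx":0,"ry":0,"rz":-0.6,"gripper":0.2},
  {"dx":0,"dy":0,"dz":0,"rx":0,"ry":0,"rz":-0.72,"gripper":0.2},
  {"dx":0,"dy":0,"dz":0,"rx":0,"ry":0,"rz":-0.84,"gripper":0.2},
  {"dx":0,"dy":0,"dz":0,"rx":0,"ry":0,"rz":-0.96,"gripper":0.2},
])

```text
t: 17.88
eef_pos: [0.5057, 0.2122, 0.1588]
ee_rot: [-3.139, 0.002, -1.96]
force: [0.3, -0.1, 0.0]
width: 0.0704
gripper_force: 0.0
```

Request:
jog_arm([
  {"dx":0,"dy":0,"dz":0,"rx":0,"ry":0,"rz":-0.12,"gripper":0.2},
  {"dx":0,"dy":0,"dz":0,"rx":0,"ry":0,"rz":-0.24,"gripper":0.2},
  {"dx":0,"dy":0,"dz":0,"rx":0,"ry":0,"rz":-0.36,"gripper":0.2},
  {"dx":0,"dy":0,"dz":0,"rx":0,"ry":0,"rz":-0.48,"gripper":0.2},
  {"dx":0,"dy":0,"dz":0,"rx":0,"ry":0,"rz":-0.6,"gripper":0.2},
  {"dx":0,"dy":0,"dz":0,"rx":0,"ry":0,"rz":-0.72,"gripper":0.2},
  {"dx":0,"dy":0,"dz":0,"rx":0,"ry":0,"rz":-0.84,"gripper":0.2},
  {"dx":0,"dy":0,"dz":0,"rx":0,"ry":0,"rz":-0.96,"gripper":0.2},
])

```text
t: 18.55
eef_pos: [0.5056, 0.2123, 0.1588]
ee_rot: [-3.138, -0.001, -1.0]
force: [-0.7, -0.1, 0.5]
width: 0.0703
gripper_force: 0.0
```

Request:
jog_arm([
  {"dx":0,"dy":0,"dz":0,"rx":0,"ry":0,"rz":-0.12,"gripper":0.2},
  {"dx":0,"dy":0,"dz":0,"rx":0,"ry":0,"rz":-0.24,"gripper":0.2},
  {"dx":0,"dy":0,"dz":0,"rx":0,"ry":0,"rz":-0.36,"gripper":0.2},
  {"dx":0,"dy":0,"dz":0,"rx":0,"ry":0,"rz":-0.48,"gripper":0.2},
  {"dx":0,"dy":0,"dz":0,"rx":0,"ry":0,"rz":-0.6,"gripper":0.2},
  {"dx":0,"dy":0,"dz":0,"rx":0,"ry":0,"rz":-0.72,"gripper":0.2},
  {"dx":0,"dy":0,"dz":0,"rx":0,"ry":0,"rz":-0.84,"gripper":0.2},
  {"dx":0,"dy":0,"dz":0,"rx":0,"ry":0,"rz":-0.84,"gripper":0.2},
])

```text
t: 19.22
eef_pos: [0.5056, 0.2123, 0.1588]
ee_rot: [-3.14, -0.003, -0.161]
force: [1.0, -0.8, 0.7]
width: 0.0701
gripper_force: 0.0
```

```bash
python3 -c "
from h import *
go(.5047,.2132,.156,-10)
P=cloud(grab('wrist','w6'));Z=P[:,:,2]
m=(Z>.14)&(Z<.19)&(np.hypot(P[:,:,0]-.5047,P[:,:,1]-.2132)<.017);print('knob top',m.sum(),np.percentile(P[m][:,2],[50,90]) if m.any() else '')
P=cloud(load('w5'));Z=P[:,:,2]
m=(Z>.14)&(Z<.19)&(np.hypot(P[:,:,0]-.5047,P[:,:,1]-.2132)<.017);print('before',m.sum(),np.percentile(P[m][:,2],[50,90]))
"
```

```text
t 19.22 pos [0.5056 0.2123 0.1588] rot [-1.799e+02 -1.700e-01 -9.200e+00] q [ 0.76  0.23 -0.39  0.   -0.95  0.65] F [ 1.  -0.8  0.7] M [-0.09  0.19  0.02] w 0.0701 gf 0.0
-> [0.5047, 0.2132, 0.156, -10] d [-1.1 -0.7  2.8] r [-0.002 -0.003  0.014]
knob top 1598 [0.16440422 0.16510917]
before 832 [0.17165546 0.17242388]
```

Request:
jog_arm([
  {"dx":-1.1,"dy":-0.7,"dz":2,"rx":0,"ry":0,"rz":0,"gripper":0.2},
  {"dx":-1.1,"dy":-0.7,"dz":2,"rx":0,"ry":0,"rz":0,"gripper":0.4},
  {"dx":-1.1,"dy":-0.7,"dz":2,"rx":0,"ry":0,"rz":0,"gripper":0.5},
  {"dx":-1.1,"dy":-0.7,"dz":2,"rx":0,"ry":0,"rz":0,"gripper":1},
  {"dx":-1.1,"dy":-0.7,"dz":2,"rx":0,"ry":0,"rz":0,"gripper":1},
  {"dx":-1.1,"dy":-0.7,"dz":2,"rx":0,"ry":0,"rz":0,"gripper":1},
  {"dx":-1.1,"dy":-0.7,"dz":2,"rx":0,"ry":0,"rz":0,"gripper":1},
  {"dx":-1.1,"dy":-0.7,"dz":2,"rx":0,"ry":0,"rz":0,"gripper":1},
])

```text
t: 19.93
eef_pos: [0.5045, 0.2135, 0.157]
ee_rot: [-3.14, -0.003, -0.166]
force: [-0.2, -1.5, 0.2]
width: 0.0391
gripper_force: 50.0
```

Request:
jog_arm([
  {"dx":0,"dy":0,"dz":0.15,"rx":0,"ry":0,"rz":0.12,"gripper":1},
  {"dx":0,"dy":0,"dz":0.3,"rx":0,"ry":0,"rz":0.24,"gripper":1},
  {"dx":0,"dy":0,"dz":0.45,"rx":0,"ry":0,"rz":0.36,"gripper":1},
  {"dx":0,"dy":0,"dz":0.6,"rx":0,"ry":0,"rz":0.48,"gripper":1},
  {"dx":0,"dy":0,"dz":0.75,"rx":0,"ry":0,"rz":0.6,"gripper":1},
  {"dx":0,"dy":0,"dz":0.9,"rx":0,"ry":0,"rz":0.72,"gripper":1},
  {"dx":0,"dy":0,"dz":1.05,"rx":0,"ry":0,"rz":0.84,"gripper":1},
  {"dx":0,"dy":0,"dz":1.2,"rx":0,"ry":0,"rz":0.96,"gripper":1},
])

```text
t: 20.6
eef_pos: [0.5045, 0.2135, 0.1557]
ee_rot: [-3.138, 0.0, -1.132]
force: [0.3, -1.0, 1.9]
width: 0.0391
gripper_force: 50.0
```

Request:
jog_arm([
  {"dx":0,"dy":0,"dz":0.15,"rx":0,"ry":0,"rz":0.12,"gripper":1},
  {"dx":0,"dy":0,"dz":0.3,"rx":0,"ry":0,"rz":0.24,"gripper":1},
  {"dx":0,"dy":0,"dz":0.45,"rx":0,"ry":0,"rz":0.36,"gripper":1},
  {"dx":0,"dy":0,"dz":0.6,"rx":0,"ry":0,"rz":0.48,"gripper":1},
  {"dx":0,"dy":0,"dz":0.75,"rx":0,"ry":0,"rz":0.6,"gripper":1},
  {"dx":0,"dy":0,"dz":0.9,"rx":0,"ry":0,"rz":0.72,"gripper":1},
  {"dx":0,"dy":0,"dz":1.05,"rx":0,"ry":0,"rz":0.84,"gripper":1},
  {"dx":0,"dy":0,"dz":1.2,"rx":0,"ry":0,"rz":0.96,"gripper":1},
])

```text
t: 21.27
eef_pos: [0.5045, 0.2135, 0.1545]
ee_rot: [-3.14, 0.003, -2.092]
force: [-0.0, -0.9, 0.1]
width: 0.0391
gripper_force: 50.0
```

```bash
python3 -c "
from h import *
go(.5047,.2132,.154,-120)"
```

```text
t 21.27 pos [0.5045 0.2135 0.1545] rot [-1.7989e+02  1.7000e-01 -1.1985e+02] q [ 0.76  0.23 -0.4   0.   -0.93 -1.28] F [-0.  -0.9  0.1] M [-0.38 -0.02  0.05] w 0.0391 gf 50.0
-> [0.5047, 0.2132, 0.154, -120] d [ 0.2 -0.3  0.5] r [-0.002  0.003  0.003]
```

Well centred. One more stroke of about 1.2 rad.

Request:
jog_arm([
  {"dx":0,"dy":0,"dz":0.15,"rx":0,"ry":0,"rz":0.12,"gripper":1},
  {"dx":0,"dy":0,"dz":0.3,"rx":0,"ry":0,"rz":0.24,"gripper":1},
  {"dx":0,"dy":0,"dz":0.45,"rx":0,"ry":0,"rz":0.36,"gripper":1},
  {"dx":0,"dy":0,"dz":0.6,"rx":0,"ry":0,"rz":0.48,"gripper":1},
  {"dx":0,"dy":0,"dz":0.75,"rx":0,"ry":0,"rz":0.6,"gripper":1},
  {"dx":0,"dy":0,"dz":0.9,"rx":0,"ry":0,"rz":0.72,"gripper":1},
  {"dx":0,"dy":0,"dz":1.05,"rx":0,"ry":0,"rz":0.84,"gripper":1},
  {"dx":0,"dy":0,"dz":1.2,"rx":0,"ry":0,"rz":0.96,"gripper":1},
])

```text
t: 21.93
eef_pos: [0.5045, 0.2135, 0.1533]
ee_rot: [3.14, 0.003, -3.052]
force: [0.4, -0.6, -1.0]
width: 0.0389
gripper_force: 50.0
```

Request:
jog_arm([
  {"dx":0,"dy":0,"dz":0.15,"rx":0,"ry":0,"rz":0.12,"gripper":1},
  {"dx":0,"dy":0,"dz":0.3,"rx":0,"ry":0,"rz":0.24,"gripper":1},
  {"dx":0,"dy":0,"dz":0.3,"rx":0,"ry":0,"rz":0.24,"gripper":1},
  {"dx":0,"dy":0,"dz":0.3,"rx":0,"ry":0,"rz":0.24,"gripper":0.2},
  {"dx":0,"dy":0,"dz":0.3,"rx":0,"ry":0,"rz":0.24,"gripper":0},
  {"dx":0,"dy":0,"dz":0.3,"rx":0,"ry":0,"rz":0.24,"gripper":0},
  {"dx":0,"dy":0,"dz":0.3,"rx":0,"ry":0,"rz":0.24,"gripper":0},
  {"dx":0,"dy":0,"dz":0.3,"rx":0,"ry":0,"rz":0.24,"gripper":0},
])

```text
t: 22.6
eef_pos: [0.5045, 0.2138, 0.153]
ee_rot: [3.139, 0.003, 2.999]
force: [1.3, -0.9, 1.1]
width: 0.0666
gripper_force: 0.0
```

Request:
jog_arm([
  {"dx":0,"dy":0,"dz":-10,"rx":0,"ry":0,"rz":0,"gripper":0},
  {"dx":0,"dy":0,"dz":-25,"rx":0,"ry":0,"rz":0,"gripper":0},
  {"dx":0,"dy":0,"dz":-50,"rx":0,"ry":0,"rz":0,"gripper":0},
  {"dx":0,"dy":0,"dz":-75,"rx":0,"ry":0,"rz":0,"gripper":0},
  {"dx":0,"dy":0,"dz":-95,"rx":0,"ry":0,"rz":0,"gripper":0},
  {"dx":0,"dy":0,"dz":-100,"rx":0,"ry":0,"rz":0,"gripper":0},
  {"dx":0,"dy":0,"dz":-100,"rx":0,"ry":0,"rz":0,"gripper":0},
  {"dx":0,"dy":0,"dz":-100,"rx":0,"ry":0,"rz":0,"gripper":0},
])

```text
t: 23.27
eef_pos: [0.5039, 0.2135, 0.2531]
ee_rot: [3.139, 0.003, 2.997]
force: [-0.1, -0.5, -1.2]
width: 0.0873
gripper_force: 0.0
```

```bash
python3 -c "
from h import *
go(.5047,.2132,.154,-120)
a=np.radians(6.1);U=np.array([[np.cos(a),np.sin(a)],[-np.sin(a),np.cos(a)]])
for f in ['w7','sc7']:
  g=grab({'w7':'wrist','sc7':'scene'}[f],f);P=cloud(g);Z=P[:,:,2];L=P[:,:,:2]@U.T*1000-U@np.array([507,211])
  m=(Z>.14)&(Z<.19)&(np.hypot(P[:,:,0]-.5047,P[:,:,1]-.2132)<.017);print(f,'knob top',m.sum(),np.percentile(P[m][:,2],[50,90,97]) if m.any() else '')
  for n,m in [('bar-',(Z>.034)&(Z<.046)&(abs(L[:,:,0])<45)&(L[:,:,1]<-22)&(L[:,:,1]>-120)),('bar+',(Z>.034)&(Z<.046)&(abs(L[:,:,0])<45)&(L[:,:,1]>22)&(L[:,:,1]<120))]:
    if m.sum()>9: print(n,m.sum(),'x',np.percentile(L[m][:,0],[1,99]).round(1),'y',np.percentile(L[m][:,1],[.5,99.5]).round(1),'z',np.median(Z[m]).round(4))
cv2.imwrite('pics/s7.png',cv2.resize(g['frame'][150:240,200:320,::-1],(800,600),interpolation=cv2.INTER_CUBIC))
"
```

```text
t 23.27 pos [0.5039 0.2135 0.2531] rot [1.7984e+02 1.6000e-01 1.7174e+02] q [ 0.76  0.14 -0.27  0.   -1.16 -2.47] F [-0.1 -0.5 -1.2] M [-0.03 -0.03  0.04] w 0.0873 gf 0.0
-> [0.5047, 0.2132, 0.154, -120] d [-0.5 -0.4 99.1] r [ 1.000e-03  4.000e-03 -1.191e+00]
w7 knob top 1245 [0.16052029 0.16135388 0.1616839 ]
bar- 1408 x [-16.3  15.4] y [-90.4 -22.6] z 0.0389
bar+ 1703 x [-16.6  15.1] y [23.1 98.9] z 0.039
sc7 knob top 31 [0.16085509 0.16176498 0.16226953]
bar- 121 x [-15.6  18.4] y [-97.8 -22.5] z 0.0392
bar+ 25 x [-15.   16.9] y [22.5 51.3] z 0.0391
```

View pics/s7.png

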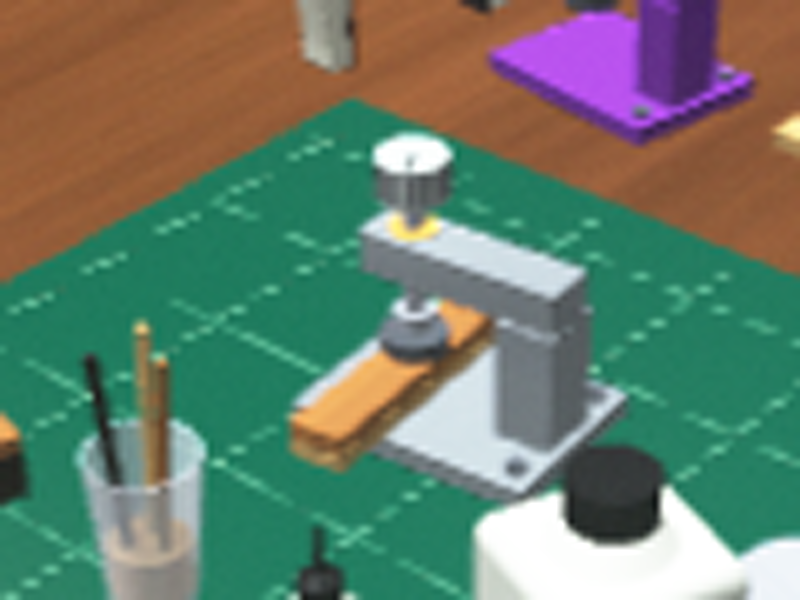

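The blank is clamped flat: pad at (413,335) pressing on the bar. The knob height puts the joint at about 13.6–14.0, just past the quarter turn, so I'll add about 0.5 rad for certainty. That stays well before the end stop.

Request:
jog_arm([
  {"dx":0,"dy":0,"dz":20,"rx":0,"ry":0,"rz":-0.12,"gripper":0},
  {"dx":0,"dy":0,"dz":45,"rx":0,"ry":0,"rz":-0.24,"gripper":0},
  {"dx":0,"dy":0,"dz":70,"rx":0,"ry":0,"rz":-0.36,"gripper":0},
  {"dx":0,"dy":0,"dz":90,"rx":0,"ry":0,"rz":-0.48,"gripper":0},
  {"dx":0,"dy":0,"dz":100,"rx":0,"ry":0,"rz":-0.5,"gripper":0},
  {"dx":0,"dy":0,"dz":100,"rx":0,"ry":0,"rz":-0.5,"gripper":0},
  {"dx":0,"dy":0,"dz":100,"rx":0,"ry":0,"rz":-0.5,"gripper":0.3},
  {"dx":0,"dy":0,"dz":100,"rx":0,"ry":0,"rz":-0.5,"gripper":0.5},
])

```text
t: 24.03
eef_pos: [0.5051, 0.2141, 0.154]
ee_rot: [3.141, 0.005, -2.788]
force: [0.2, 0.5, -0.1]
width: 0.0795
gripper_force: 0.0
```

Request:
jog_arm([
  {"dx":0,"dy":0,"dz":0,"rx":0,"ry":0,"rz":0,"gripper":1},
  {"dx":0,"dy":0,"dz":0,"rx":0,"ry":0,"rz":0,"gripper":1},
  {"dx":0,"dy":0,"dz":0,"rx":0,"ry":0,"rz":0,"gripper":1},
  {"dx":0,"dy":0,"dz":0,"rx":0,"ry":0,"rz":0,"gripper":1},
  {"dx":0,"dy":0,"dz":0,"rx":0,"ry":0,"rz":0,"gripper":1},
  {"dx":0,"dy":0,"dz":0,"rx":0,"ry":0,"rz":0,"gripper":1},
  {"dx":0,"dy":0,"dz":0.15,"rx":0,"ry":0,"rz":0.12,"gripper":1},
  {"dx":0,"dy":0,"dz":0.3,"rx":0,"ry":0,"rz":0.24,"gripper":1},
])

```text
t: 24.7
eef_pos: [0.5046, 0.2135, 0.1529]
ee_rot: [3.14, 0.004, -3.031]
force: [-0.2, -0.9, 1.2]
width: 0.039
gripper_force: 50.0
```

Request:
jog_arm([
  {"dx":0,"dy":0,"dz":0.15,"rx":0,"ry":0,"rz":0.12,"gripper":1},
  {"dx":0,"dy":0,"dz":0.3,"rx":0,"ry":0,"rz":0.24,"gripper":1},
  {"dx":0,"dy":0,"dz":0.4,"rx":0,"ry":0,"rz":0.3,"gripper":1},
  {"dx":0,"dy":0,"dz":0.4,"rx":0,"ry":0,"rz":0.3,"gripper":1},
  {"dx":0,"dy":0,"dz":0.4,"rx":0,"ry":0,"rz":0.3,"gripper":0.2},
  {"dx":0,"dy":0,"dz":0.4,"rx":0,"ry":0,"rz":0.3,"gripper":0},
  {"dx":0,"dy":0,"dz":0.4,"rx":0,"ry":0,"rz":0.3,"gripper":0},
  {"dx":0,"dy":0,"dz":0.4,"rx":0,"ry":0,"rz":0.3,"gripper":0},
])

```text
t: 25.37
eef_pos: [0.5045, 0.2137, 0.1522]
ee_rot: [3.139, 0.003, 2.958]
force: [1.3, -0.3, 0.4]
width: 0.0604
gripper_force: 0.0
```

Request:
jog_arm([
  {"dx":0,"dy":0,"dz":-10,"rx":0,"ry":0,"rz":0,"gripper":0},
  {"dx":0,"dy":0,"dz":-25,"rx":0,"ry":0,"rz":0,"gripper":0},
  {"dx":0,"dy":0,"dz":-50,"rx":0,"ry":0,"rz":0,"gripper":0},
  {"dx":0,"dy":0,"dz":-75,"rx":0,"ry":0,"rz":0,"gripper":0},
  {"dx":0,"dy":0,"dz":-95,"rx":0,"ry":0,"rz":0,"gripper":0},
  {"dx":0,"dy":0,"dz":-100,"rx":0,"ry":0,"rz":0,"gripper":0},
  {"dx":0,"dy":0,"dz":-100,"rx":0,"ry":0,"rz":0,"gripper":0},
  {"dx":0,"dy":0,"dz":-100,"rx":0,"ry":0,"rz":0,"gripper":0},
])

```text
t: 26.03
eef_pos: [0.5039, 0.2134, 0.2523]
ee_rot: [3.139, 0.003, 2.957]
force: [-0.2, -0.3, -0.0]
width: 0.0875
gripper_force: 0.0
```

```bash
python3 -c "
from h import *
a=np.radians(6.1);U=np.array([[np.cos(a),np.sin(a)],[-np.sin(a),np.cos(a)]])
g=grab('wrist','w8');P=cloud(g);Z=P[:,:,2];L=P[:,:,:2]@U.T*1000-U@np.array([507,211])
m=(Z>.14)&(Z<.19)&(np.hypot(P[:,:,0]-.5047,P[:,:,1]-.2132)<.017);print('knob top',np.percentile(P[m][:,2],[50,90,97]))
m=(Z>.034)&(Z<.046)&(abs(L[:,:,0])<45)&(abs(L[:,:,1])>22)&(abs(L[:,:,1])<120)
print('x',np.percentile(L[m][:,0],[1,99]).round(1),'y',np.percentile(L[m][:,1],[.5,99.5]).round(1),'z',np.median(Z[m]).round(4))
"
```

```text
knob top [0.15986351 0.16063939 0.16106522]
x [-16.5  15.3] y [-90.   98.6] z 0.0389
```

Knob is now at about 14.3, the blank is flat and centred, and the gripper is clear. Handing in.

```bash
python3 -c "
from station import arm
print(arm.job_done())"
```

```text
the job is handed in; nothing more can be done
None
```

The job is handed in at about 26 s. The blank lies flat, crosswise and centred to about 2 mm under the pad, and the knob is screwed down to about 14.3 rad by its measured height, past the quarter turn beyond contact; no verdict came back.

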